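# Strip the fixture block and demagnetise its pins

### The arm

A 6-joint arm with a two-finger parallel gripper is mounted at the origin on the work surface. World frame = base frame: x ahead of the robot, y to its left, z up, the work surface at z = 0. Lengths are in mm, angles in rad, forces in N, time in s.
With the tool pointing down it reaches from about 325 to 900 mm from the base axis. Payload 6.1 kg.
Tool frame: the origin (TCP) lies at the very end of the fingers, on their centre line; the grasp point (between the pads) lies 19 mm behind it; z points along the fingers, y is the line along which they close (so a half turn about z gives the same grasp; the last joint's range is limited). The gripper opens to 85 mm and grips with 20 to 120 N. Pads are 22 mm wide; open, the fingers measure 114 mm over their backs; the gripper's body (76 mm by 85 mm) begins 54 mm behind the grasp point. The pads swing forward as they close: fully open they stand 13 mm farther back than shut.
Start: joints at [-1.296, 0.22, 1.526, -0, 1.395, -0.126], TCP at [243.839, -575.463, 231.3] pointing down, gripper open.
Joint ranges: [-2.98, 2.98], [-0.91, 2.08], [0.09, 2.57], [-1.24, 4.39], [0.2, 2.65], [-2.68, 2.68]. Speed limits (rad/s): [2.57, 2.57, 3.01, 3.14, 3.14, 3.14].

### API

Orientations are given as a unit quaternion [w, x, y, z].
In Python, from plant import robot gives the robot as it stands.
- The arm moves only by the tool drive_tool, never from a script. Its argument "targets" is a list of rows, each a list of 3 entries, a list of its own where there are three numbers: the shift along the tool's x, y, z in m, then the turn, a rotation vector about the tool's x, y, z in degrees, then the opening, from -1 (shut) to 1 (fully open). In form: [[[tx, ty, tz], [rx, ry, rz], jaw], ...]. A call has 1 to 5 rows; each row is the pose to reach, as a shift and turn from the pose commanded when the call began, along the tool's axes at that moment; what a row does not reach only later rows make up. A row lasts 1/8 s, in which the tool goes at most 62.5 mm and 10.7 degrees, less where a joint would pass 70% of its speed; a pose out of reach is approached as far as the arm can. A call with a gripper value outside its range is refused whole. The fingers move at their own pace and stop on an object; "squeeze" is the grip in N (left out, the last holds). Time passes only in rows, so rows that repeat a pose let the fingers close. It gives the time, the measured TCP pose, the force, the opening and the grip force at its end, in the units of the state.
- robot.get_obs(): the state, without advancing time (a new reading comes with each control period).
- robot.snapshot(name): name is "scene" or "top"; returns the picture (420x560x3 uint8, red, green, blue); there is no depth.
- robot.camera_info(name): a dict with "fx", "fy", "cx", "cy" (pixels), "R" (3x3) and "t" (3): a world point X has camera coordinates R X + t. Camera axes: x right, y down, z forward; pixel columns grow to the right and rows downward; lengths in mm; the calibration is good to about 2 mm. A picture is of the moment at which its call begins. camera_info takes no time and is no camera call.
- robot.sign_off(): hands the job in; it is judged then, once.
The state is a dict: "clock": time; "joint_pos": joint angles; "qd": joint speeds; "tau": joint torques, N m; "tool_pos": TCP position; "ee_rot": TCP orientation; "wrist_force": force on the tool from outside, world axes, zero at the start; "wrist_torque": the same for the moment, N m; "finger_gap": finger opening in mm; "grip_force": force on a finger pad.
Only numpy, scipy, OpenCV 4.12 (cv2) and the standard library are available. Lean on these libraries where they do the work, as an engineer would, in place of code of your own. Each camera call takes 0.05 s, during which the arm holds its last target. There are 200 camera calls.

### The job

Take the drift from its cradle and use it to drive every tight locating pin out of the aluminium fixture block, pushing on the plain end so that the pin leaves head first and drops on the rubber mat; do not touch a pin with the gripper while it is still in the block. Lay all the pins flat, not piled up, in the tray on top of the grey demagnetiser and put the drift back in its cradle as it lay. When all the pins are in the tray, press the demagnetiser's push button fully down for a moment and let it come up; leave the oil bottle, spray can and steel cup where they are.

Things in the scene. Friction and masses are not known exactly. Their poses are not given: they have to be found in the camera images.
- block: Fixed aluminium fixture block, 225 mm long (its x) x 60 mm thick (its y) x 74 mm high. Origin at the centre of its underside, on the bench; z up. Four through bores, 26 mm in diameter, run along its y at x = -82.5, -27.5, +27.5 and +82.5 mm, axis 50 mm above the bench. Entry face (pins' plain ends, drift side) at y = -30 mm, exit face (pins' heads) at y = +30 mm.
- plunger_screw (a point): Top of the block over the bore at x = -82.5 mm. Under a dark screw like this, over each bore, a hidden spring plunger grips the pin: pushing it costs about 7 to 14 N, along the block's +y. The grip ends after some 42 mm, but the pin must be pushed the full 60 mm to fall off. A plunger reaches at most 4 mm into the top of an empty bore.
- mat (a point): Centre of the top of the fixed rubber mat, 3 mm thick, that lies before the block's exit face: 250 mm (block's x) x 115 mm (block's y, +32 to +147 mm). Pushed-out pins drop on it and lie there.
- pin0: Steel locating pin, 0.26 kg: round shank 24 mm in diameter, 60 mm long, square head 30 x 30 x 12 mm. Origin on the axis, mid-shank; axis = its own y: plain end (tail) at y = -30 mm, head +30 to +42 mm. At the start tight in a bore, tail flush with the entry face, head against the exit face. May be absent (3 or 4 pins are there; its bore is then empty).
- pin1: Steel locating pin, 0.26 kg: round shank 24 mm in diameter, 60 mm long, square head 30 x 30 x 12 mm. Origin on the axis, mid-shank; axis = its own y: plain end (tail) at y = -30 mm, head +30 to +42 mm. At the start tight in a bore, tail flush with the entry face, head against the exit face. May be absent (3 or 4 pins are there; its bore is then empty).
- pin2: Steel locating pin, 0.26 kg: round shank 24 mm in diameter, 60 mm long, square head 30 x 30 x 12 mm. Origin on the axis, mid-shank; axis = its own y: plain end (tail) at y = -30 mm, head +30 to +42 mm. At the start tight in a bore, tail flush with the entry face, head against the exit face. May be absent (3 or 4 pins are there; its bore is then empty).
- pin3: Steel locating pin, 0.26 kg: round shank 24 mm in diameter, 60 mm long, square head 30 x 30 x 12 mm. Origin on the axis, mid-shank; axis = its own y: plain end (tail) at y = -30 mm, head +30 to +42 mm. At the start tight in a bore, tail flush with the entry face, head against the exit face. May be absent (3 or 4 pins are there; its bore is then empty).
- drift: Loose drift, a hand tool 185 mm long, about 0.28 kg: square dark steel handle 26 x 26 x 70 mm, in line with it a round steel rod, 14 mm in diameter, 115 mm long. Origin at the handle's centre; x along the tool: handle -35 to +35 mm, rod +35 to +150 mm (tip). Fits freely through the bores. Centre of mass about 25 mm ahead of the origin. Lies level in the cradle at the start.
- drift_tip (a point): Centre of the end of the drift's rod (x = +150 mm in the drift's frame).
- cradle: Fixed wooden cradle. Origin on the bench under the place of the drift handle's centre, x along the drift towards its tip, z up. Base 60 mm wide, 10 mm high, x = -50 to +150 mm; two open-topped supports, see the points. The drift is home with its origin 43 mm above this origin, within about 1 cm along and across, tip the same way round (+x).
- rest_handle (a point): Floor centre of the cradle's notch for the handle's rear end: cradle x = -50 to -20 mm, notch 34 mm wide, floor 30 mm above the bench, cheeks up to 41 mm, 50 mm wide outside. Ahead of it the handle is free on both sides.
- rest_rod (a point): Floor centre of the cradle's notch for the rod: cradle x = 117 to 133 mm, notch 30 mm wide, floor 36 mm above the bench, cheeks up to 47 mm, 50 mm wide outside.
- demag: Fixed grey bench demagnetiser, housing 310 mm (its x, from -125 to +185 mm) x 136 mm (y) x 45 mm high. Origin at bench height under the centre of the tray, z up. The tray on top is 226 mm (x) x 110 mm (y) inside, floor 45 mm above the bench, rim 10 mm higher and 6 mm thick. A pin lying flat in it has its origin about 58 mm above the bench. Pins fit side by side along y, 55 mm apart.
- start_top (a point): Centre of the top of the push button, 30 mm in diameter, on the demagnetiser's far end (x = 150 mm in its frame), pressed straight down.
- start (a joint): Travel of the push button in m: 0 released, 0.006 fully down; a spring returns it; fully down takes about 5 N. Pressed means beyond 0.005 for 0.2 s.
- oil: Bystander: amber oil bottle, 56 mm in diameter, 130 mm high, standing; origin at the centre of its base.
- spray: Bystander: spray can, 54 mm in diameter, 160 mm high, standing; origin at the centre of its base.
- pot: Bystander: small empty steel cup, 64 mm in diameter, 40 mm high, standing beyond the demagnetiser; origin at the centre of its base.

How it is judged:
By the outcome, as a careful person would: the job done as asked, in the order asked, and still so for the second after the job is handed in, with the robot touching nothing.
Of pin0, pin1, pin2, pin3 only 3 to 4 are there at a start; the rules pass over those that are not, and their reading is None.
At some moment in a run one of drift may be knocked a few centimetres aside while the robot is not near it.
Once in a run the grip may slacken for a moment while it holds something.
It also fails if it takes over 210 s, if anything falls off the work surface, if the arm or the gripper's body presses on something with over 40 N, if the wrist force passes 120 N, or if a joint passes its speed limit or range.

## Working session

There is one attempt and no reset: what is moved stays moved. The work goes in short steps, Python scripts to look and compute and a tool call to move; the robot and the scene stay as the last step left them, time stands still between calls to the robot, and variables do not carry over. Pictures are saved under pics/ and viewed, at most 14 in all, crops included, and the job is handed in when it is done.

Besides the shell and the picture viewer there is one more tool, called in YAML: its name, and indented under it one key for each argument. drive_tool: Moves the arm, as the interface text tells. Its arguments: {"type":"object","properties":{"targets":{"type":"array"},"squeeze":{"type":"number"}},"required":["targets"]}

```bash
mkdir -p pics; ls; python3 - <<'E'
from plant import robot
import cv2
for n in("scene","top"):
    cv2.imwrite(f"pics/{n}0.png",robot.snapshot(n)[:,:,::-1]); c=robot.camera_info(n); print(n,c)
o=robot.get_obs();print(o)
E
```

```text
pics
scene {'fx': 379.278294120926, 'fy': 379.278294120926, 'cx': 281.6313008796341, 'cy': 206.8159397403045, 'R': array([[-0.86437574,  0.50255302, -0.01717701],
       [ 0.33525875,  0.55050254, -0.76455773],
       [-0.37477481, -0.6666239 , -0.64432633]]), 't': array([ 531.40651596, -122.73424985, 1258.97015427])}
top {'fx': 483.5925354975798, 'fy': 483.5925354975798, 'cx': 275.1201817933594, 'cy': 210.61152576411268, 'R': array([[ 0.01966145, -0.99977706,  0.00769742],
       [-0.98863638, -0.02058884, -0.14891004],
       [ 0.14903532, -0.00468216, -0.98882079]]), 't': array([ -29.68432525,  613.9626476 , 1173.2506505 ])}
{'clock': 0.1, 'joint_pos': array([-1.29613570e+00,  2.21189599e-01,  1.52752554e+00, -6.69305327e-06,
        1.39471034e+00, -1.26098905e-01]), 'qd': array([ 0.00034948, -0.00318066, -0.00273644, -0.00014012, -0.00136285,
       -0.00025672]), 'tau': array([ 5.15347238e-04, -4.98242104e+01, -3.90547228e+01, -1.45670315e-04,
        5.69028853e-03, -2.51172975e-05]), 'tool_pos': array([ 243.66440541, -574.93265948,  230.26715758]), 'ee_rot': array([-9.13641862e-04,  9.79990531e-01,  1.99042004e-01, -7.12945477e-05]), 'wrist_force': array([-0.95728106, -0.43601477,  0.05719697]), 'wrist_torque': array([-0.00410639,  0.00354681,  0.02209111]), 'grip_force': 0.0, 'finger_gap': 85.30431852842288}
```

View pics/scene0.png

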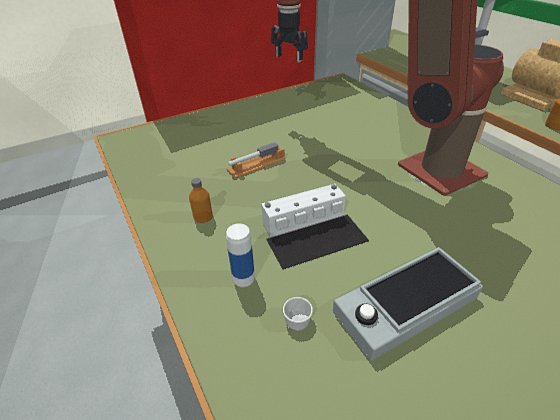

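View pics/top0.png

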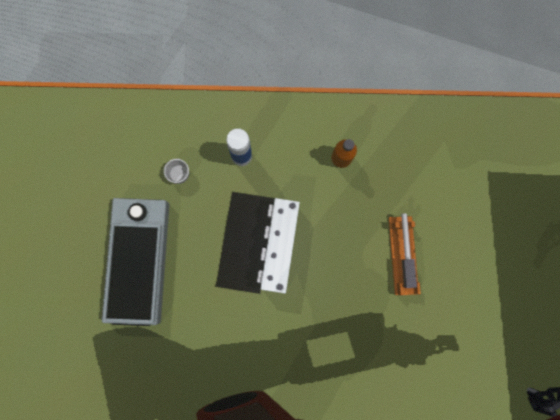

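```bash
cat > h.py <<'E'
from plant import robot
import cv2, numpy as np
from scipy.spatial.transform import Rotation as Ro
def ray(n,u,v,z):
    c=robot.camera_info(n);R=c["R"];o=-R.T@c["t"]
    d=R.T@np.array([(u-c["cx"])/c["fx"],(v-c["cy"])/c["fy"],1]);return o+d*(z-o[2])/d[2]
def proj(n,X):
    c=robot.camera_info(n);p=c["R"]@np.asarray(X,float)+c["t"];return np.array([c["fx"]*p[0]/p[2]+c["cx"],c["fy"]*p[1]/p[2]+c["cy"]])
def snap(n,f=None):
    i=robot.snapshot(n)[:,:,::-1].copy()
    if f: cv2.imwrite(f"pics/{f}.png",i)
    return i
def crop(i,x,y,w,h,s): return cv2.resize(i[y:y+h,x:x+w],None,fx=s,fy=s,interpolation=cv2.INTER_CUBIC)
def rect(mask,z,n="top"):
    cs,_=cv2.findContours(mask.astype(np.uint8),0,2);c=max(cs,key=cv2.contourArea)
    P=np.array([ray(n,u,v,z)[:2] for u,v in c[:,0]],np.float32)
    r=cv2.minAreaRect(P);return r,cv2.boxPoints(r)
def st():
    o=robot.get_obs();R=Ro.from_quat(np.roll(o["ee_rot"],-1))
    return o,R
E
python3 - <<'E'
from h import *
t=cv2.imread("pics/top0.png");s=cv2.imread("pics/scene0.png")
a=crop(t,205,180,200,130,4);cv2.imwrite("pics/a.png",a[:, :])
b=np.hstack([crop(t,255,190,55,110,5),crop(t,380,205,50,100,5)[:500] if 0 else cv2.resize(crop(t,380,205,50,100,5),(275,550))])
cv2.imwrite("pics/b.png",b)
cv2.imwrite("pics/c.png",crop(s,220,130,160,120,5))
hsv=cv2.cvtColor(t,cv2.COLOR_BGR2HSV)
w=(hsv[...,2]>170)&(hsv[...,1]<40); w[:, :262]=0; w[:,305:]=0
print("block",rect(w,74))
E
```

```text
block (((526.6692504882812, -30.38364028930664), (61.40398025512695, 225.55624389648438), 82.2130355834961), array([[410.77127  , -45.52219  ],
       [634.2476   , -76.08284  ],
       [642.56726  , -15.2450905],
       [419.09088  ,  15.315559 ]], dtype=float32))
```

View pics/b.png

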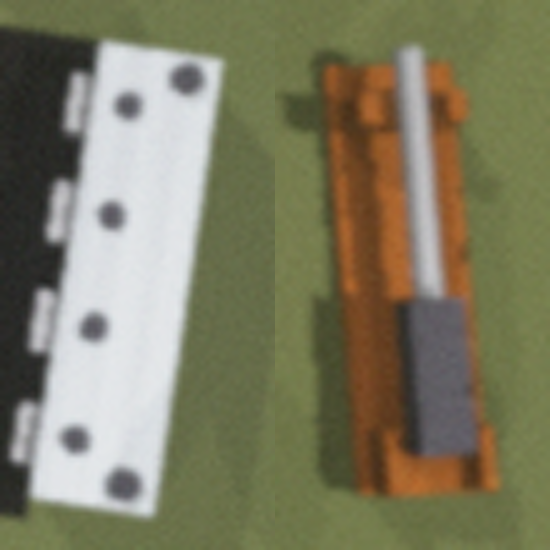

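View pics/c.png

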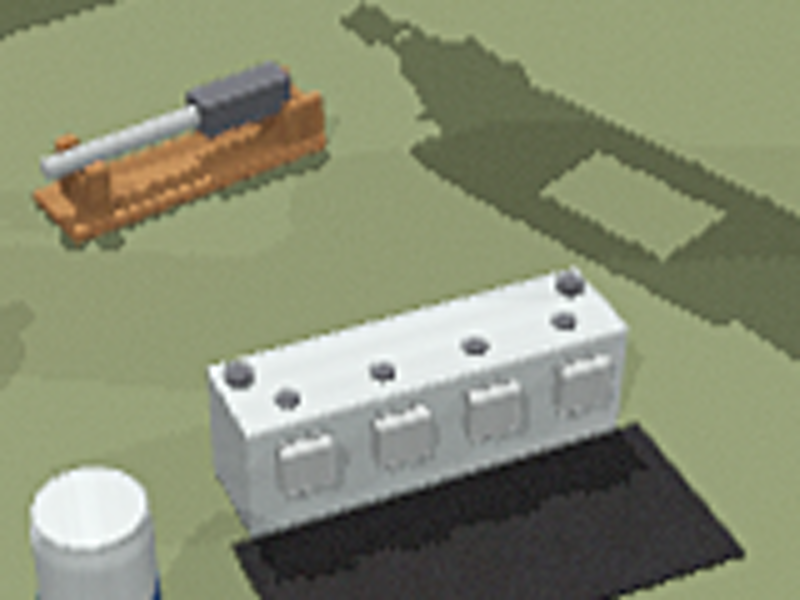

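```bash
python3 - <<'E'
from h import *
t=cv2.imread("pics/top0.png");s=cv2.imread("pics/scene0.png")
hsv=cv2.cvtColor(t,cv2.COLOR_BGR2HSV)
def win(m,x0,y0,x1,y1):
    k=np.zeros_like(m);k[y0:y1,x0:x1]=m[y0:y1,x0:x1];return k
m=win((hsv[...,1]<70)&(hsv[...,2]<140),395,250,420,292);print("handle",m.sum(),rect(m,56))
m=win((hsv[...,1]<70)&(hsv[...,2]>140),395,205,420,262);print("rod",m.sum(),rect(m,47))
m=win(hsv[...,2]<70,105,215,165,325);print("tray",m.sum(),rect(m,47))
m=win((hsv[...,2]>90)&(hsv[...,1]<60),90,190,175,330);
m=cv2.morphologyEx(m.astype(np.uint8),cv2.MORPH_CLOSE,np.ones((3,3)));print("housing",rect(m,45))
m=win((hsv[...,2]>170)&(hsv[...,1]<40),128,204,146,220);b=np.argwhere(m).mean(0)[::-1]
hs=cv2.cvtColor(s,cv2.COLOR_BGR2HSV)
q=win((hs[...,2]>200)&(hs[...,1]<40),355,300,380,325);b2=np.argwhere(q).mean(0)[::-1];print(b,b2)
for z in(45,55,60,65,70):print(z,ray("top",*b,z)[:2],ray("scene",*b2,z)[:2])
print("pot",ray("top",176,170,40),"spray",ray("top",238,138,160),"oil",ray("top",348,145,130))
bc=np.array([526.7,-30.4]);ex=np.array([.9908,-.1355]);ey=np.array([.1355,.9908])
for x in(-82.5,-27.5,27.5,82.5):print("bore",x,bc+ex*x-30*ey)
E
```

```text
handle 338 (((468.5034484863281, -349.80047607421875), (76.42793273925781, 29.460041046142578), 3.311305046081543), array([[ 429.50244, -337.30234],
       [ 431.2041 , -366.71317],
       [ 507.50446, -362.2986 ],
       [ 505.8028 , -332.8878 ]], dtype=float32))
rod 203 (((558.3050537109375, -345.6458435058594), (113.5144271850586, 12.956300735473633), 3.9710288047790527), array([[ 501.2355 , -343.1138 ],
       [ 502.13272, -356.03897],
       [ 615.37463, -348.1779 ],
       [ 614.4774 , -335.25272]], dtype=float32))
tray 3995 (((453.7711181640625, 333.13671875), (106.24344635009766, 223.96417236328125), 88.89391326904297), array([[340.78445, 282.18655],
       [564.7069 , 277.86325],
       [566.7578 , 384.08688],
       [342.83533, 388.4102 ]], dtype=float32))
housing (((483.90081787109375, 325.8846435546875), (146.38351440429688, 310.8684387207031), 89.02366638183594), array([[327.24203, 255.35202],
       [638.06537, 250.05502],
       [640.5596 , 396.41727],
       [329.73627, 401.71426]], dtype=float32))
[135.60784314 210.89215686] [366.90441176 309.49264706]
45 [606.57280873 333.92726007] [591.1160086  317.33716848]
55 [605.13213232 331.06453064] [596.7096861  322.06847167]
60 [604.41179411 329.63316593] [599.50652485 324.43412327]
65 [603.69145591 328.20180122] [602.3033636  326.79977486]
70 [602.9711177  326.77043651] [605.10020235 329.16542646]
pot [715.28435542 238.73103086  40.        ] spray [766.85954018  73.30119168 160.        ] oil [ 764.48992556 -188.44050655  130.        ]
bore -82.5 [440.894   -48.94525]
bore -27.5 [495.388   -56.39775]
bore 27.5 [549.882   -63.85025]
bore 82.5 [604.376   -71.30275]
```

```bash
cat >> h.py <<'E'
def plan(*G):
    """goals (x,y,z mm, phi deg): print per-call tool shift (m) and turn (deg), each from the previous goal"""
    o,R=st();p=o["tool_pos"];print("at",o["clock"],p.round(1),"gap",round(o["finger_gap"],1),"F",o["wrist_force"].round(1))
    for x,y,z,f in G:
        a=np.radians(f);R2=Ro.from_matrix(np.array([[np.cos(a),np.sin(a),0],[np.sin(a),-np.cos(a),0],[0,0,-1]]))
        d=R.inv().apply(np.array([x,y,z])-p)/1000;r=np.degrees((R.inv()*R2).as_rotvec())
        print(G.index((x,y,z,f)),d.round(4),r.round(2));p=np.array([x,y,z],float);R=R2
E
python3 -c "
from h import *
plan((479,-349.8,130,3.4),(479,-349.8,24.5,3.4))"
```

```text
at 0.1 [ 243.7 -574.9  230.3] gap 85.3 F [-1.  -0.4  0.1]
0 [ 0.3045 -0.1153  0.1005] [-1.100e-01  1.000e-02  1.956e+01]
1 [0.     0.     0.1055] [0. 0. 0.]
```

drive_tool:
  targets:
    - [[0.06,-0.023,0.02],[0,0,4],1]
    - [[0.12,-0.046,0.04],[0,0,8],1]
    - [[0.18,-0.069,0.06],[0,0,12],1]
    - [[0.24,-0.092,0.08],[0,0,16],1]
    - [[0.3045,-0.1153,0.1],[0,0,19.56],1]
  squeeze: 100

```text
clock: 0.72
tool_pos: [460.4, -367.2, 138.3]
ee_rot: [-0.0, 1.0, 0.029, -0.0]
wrist_force: [-0.2, -1.2, 0.3]
finger_gap: 85.3
grip_force: 0.0
```

drive_tool:
  targets:
    - [[0,0,0],[0,0,0],1]
    - [[0,0,0],[0,0,0],1]

```text
clock: 0.98
tool_pos: [459.3, -368.9, 139.1]
ee_rot: [-0.0, 1.0, 0.03, -0.0]
wrist_force: [-0.0, -0.0, 0.3]
finger_gap: 85.1
grip_force: 0.0
```

```bash
python3 - <<'E'
from h import *
plan((479,-349.8,24.5,3.4))
s=snap("scene");t=snap("top")
a=crop(s,200,90,120,100,5)[:,:];b=crop(t,380,195,50,125,4)
b=cv2.copyMakeBorder(b,0,0,0,0,0);c=np.zeros((500,800,3),np.uint8);c[:,:600]=a;c[:,600:]=b;cv2.imwrite("pics/d.png",c)
E
```

```text
at 0.975 [ 459.3 -368.9  139.1] gap 85.1 F [-0.  -0.   0.3]
0 [ 0.0209 -0.0179  0.1145] [-0.    0.04  0.09]
```

View pics/d.png

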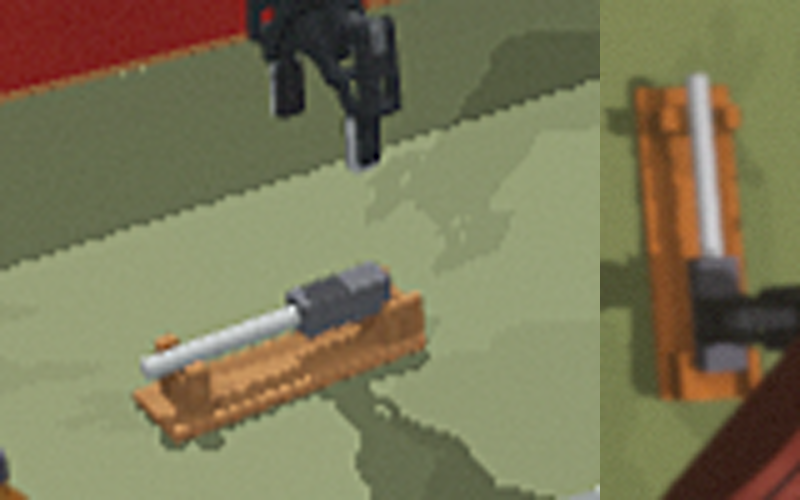

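drive_tool:
  targets:
    - [[0.0209,-0.0179,0.02],[0,0,0],1]
    - [[0.0209,-0.0179,0.05],[0,0,0],1]
    - [[0.0209,-0.0179,0.08],[0,0,0],1]
    - [[0.0209,-0.0179,0.1145],[0,0,0],1]
    - [[0.0209,-0.0179,0.1145],[0,0,0],1]

```text
clock: 1.7
tool_pos: [476.5, -349.4, 22.3]
ee_rot: [-0.002, 1.0, 0.029, -0.002]
wrist_force: [0.1, 0.6, -0.5]
finger_gap: 85.5
grip_force: 0.0
```

drive_tool:
  targets:
    - [[0,0,0],[0,0,0],0]
    - [[0,0,0],[0,0,0],-0.6]
    - [[0,0,0],[0,0,0],-0.6]
    - [[0,0,0],[0,0,0],-0.6]
    - [[0,0,0],[0,0,0],-0.6]

```text
clock: 2.33
tool_pos: [480.2, -350.6, 26.4]
ee_rot: [0.001, 1.0, 0.03, 0.001]
wrist_force: [-0.4, -0.3, 6.0]
finger_gap: 24.5
grip_force: 98.6
```

drive_tool:
  targets:
    - [[0,0,0],[0,0,0],-0.8]
    - [[0,0,0],[0,0,0],-0.8]
    - [[0,0,0],[0,0,0],-0.8]

```text
clock: 2.7
tool_pos: [480.1, -350.6, 26.4]
ee_rot: [0.001, 1.0, 0.03, 0.001]
wrist_force: [-1.4, -0.1, 6.0]
finger_gap: 24.6
grip_force: 98.6
```

drive_tool:
  targets:
    - [[0,0,-0.01],[0,0,0],-0.8]
    - [[0,0,-0.03],[0,0,0],-0.8]
    - [[0,0,-0.055],[0,0,0],-0.8]
    - [[0,0,-0.08],[0,0,0],-0.8]
    - [[0,0,-0.095],[0,0,0],-0.8]
  squeeze: 120

```text
clock: 3.32
tool_pos: [480.0, -350.3, 122.3]
ee_rot: [0.001, 1.0, 0.03, 0.001]
wrist_force: [-0.1, -0.5, -2.2]
finger_gap: 25.1
grip_force: 85.2
```

```bash
python3 - <<'E'
from h import *
plan((450,-275,130,43),(420.2,-200.5,130,82.2))
E
```

```text
at 3.325 [ 480.  -350.3  122.3] gap 25.1 F [-0.1 -0.5 -2.2]
0 [-0.0255 -0.077  -0.0079] [  0.14  -0.06 -39.59]
1 [ 0.029  -0.0748  0.    ] [  0.    0.  -39.2]
```

drive_tool:
  targets:
    - [[-0.005,-0.015,-0.002],[0,0,-8],-0.8]
    - [[-0.01,-0.031,-0.004],[0,0,-16],-0.8]
    - [[-0.015,-0.046,-0.006],[0,0,-24],-0.8]
    - [[-0.02,-0.062,-0.008],[0,0,-32],-0.8]
    - [[-0.0255,-0.077,-0.008],[0.1,0,-39.6],-0.8]

```text
clock: 3.95
tool_pos: [449.0, -273.8, 128.2]
ee_rot: [-0.001, 0.93, 0.369, -0.0]
wrist_force: [-0.0, 0.4, -2.7]
finger_gap: 24.2
grip_force: 119.1
```

drive_tool:
  targets:
    - [[0.006,-0.015,0],[0,0,-8],-0.8]
    - [[0.012,-0.03,0],[0,0,-16],-0.8]
    - [[0.018,-0.045,0],[0,0,-24],-0.8]
    - [[0.024,-0.06,0],[0,0,-32],-0.8]
    - [[0.029,-0.0748,0],[0,0,-39.2],-0.8]

```text
clock: 4.58
tool_pos: [419.1, -199.3, 128.2]
ee_rot: [-0.001, 0.752, 0.659, 0.0]
wrist_force: [0.7, 0.6, -2.1]
finger_gap: 24.0
grip_force: 119.1
```

drive_tool:
  targets:
    - [[0,0,0],[0,0,0],-0.8]
    - [[0,0,0],[0,0,0],-0.8]

```text
clock: 4.82
tool_pos: [419.8, -200.5, 128.3]
ee_rot: [-0.0, 0.754, 0.657, 0.0]
wrist_force: [0.5, -0.6, -2.9]
finger_gap: 24.0
grip_force: 119.1
```

```bash
python3 - <<'E'
from h import *
plan((420.2,-200.5,130,82.2))
o,R=st();print(R.as_matrix().round(3))
s=snap("scene");t=snap("top")
p=proj("top",(430,-120,145)).astype(int);q=proj("scene",(430,-120,145)).astype(int);print(p,q,proj("top",(430,-55,149)),proj("scene",(430,-55,149)))
c=np.hstack([crop(t,p[0]-50,p[1]-50,100,100,4),crop(s,q[0]-50,q[1]-50,100,100,4)]);cv2.imwrite("pics/e.png",c)
E
```

```text
at 4.825 [ 419.8 -200.5  128.3] gap 24.0 F [ 0.5 -0.6 -2.9]
0 [ 0.      0.0004 -0.0017] [-0.01 -0.05 -0.13]
[[ 0.138  0.99  -0.   ]
 [ 0.99  -0.138  0.001]
 [ 0.001 -0.    -1.   ]]
[319 285] [315 152] [290.6024444  285.03771362] [328.93720779 161.97728861]
```

View pics/e.png

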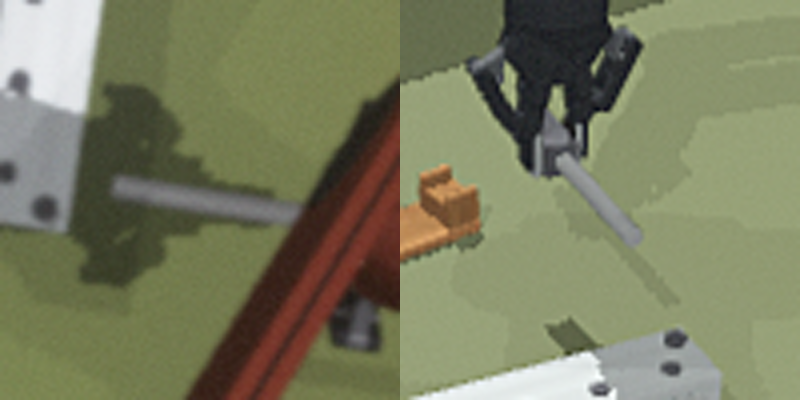

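```bash
cat >> h.py <<'E'
def tri(a,b):
    P=[]
    for n in("top","scene"):
        c=robot.camera_info(n);K=np.array([[c["fx"],0,c["cx"]],[0,c["fy"],c["cy"]],[0,0,1]]);P.append(K@np.c_[c["R"],c["t"]])
    X=cv2.triangulatePoints(P[0],P[1],np.array(a,float),np.array(b,float))[:,0];return X[:3]/X[3]
B0=np.array([526.7,-30.4]);EX=np.array([.9908,-.1355]);EY=np.array([.1355,.9908])
def blk(X):
    d=np.asarray(X)[:2]-B0;return d@EX,d@EY
def wld(x,y): return B0+EX*x+EY*y
E
python3 - <<'E'
from h import *
X=tri((297.8,282.2),(323.2,161.4));print("tip",X,blk(X),[proj(n,X) for n in("top","scene")])
# rod side point: top ray at several z vs scene
for z in(143,146,149,152):print(z,ray("top",297.8,282.2,z)[:2],ray("scene",323.2,161.4,z)[:2])
o,R=st();print(blk(o["tool_pos"]))
a=ray("top",297.8,282,147);b=ray("top",344,288,147);print(np.degrees(np.arctan2(*(a-b)[[1,0]])))
E
```

```text
tip [436.81323254 -71.54259194 143.93901843] (np.float64(-83.48498799555706), np.float64(-52.94373708951917)) [array([297.85340175, 282.13534931]), array([323.31076575, 161.41181365])]
143 [436.66921639 -71.47409343] [436.17672583 -72.89864152]
146 [436.65851402 -71.31194208] [438.93331322 -69.23442327]
149 [436.64781164 -71.14979073] [441.68990062 -65.57020502]
152 [436.63710927 -70.98763938] [444.44648801 -61.90598678]
(np.float64(-82.89359964607527), np.float64(-183.08343168618583))
83.80302634535666
```

drive_tool:
  targets:
    - [[0,0.001,0.02],[0,0,-0.1],-0.8]
    - [[0,0.001,0.045],[0,0,-0.1],-0.8]
    - [[0,0.001,0.07],[0,0,-0.1],-0.8]
    - [[0,0.001,0.09],[0,0,-0.1],-0.8]
    - [[0,0.001,0.0975],[0,0,-0.1],-0.8]

```text
clock: 5.55
tool_pos: [419.7, -199.8, 29.1]
ee_rot: [-0.002, 0.753, 0.658, -0.0]
wrist_force: [-0.1, 0.3, -2.7]
finger_gap: 24.3
grip_force: 119.1
```

drive_tool:
  targets:
    - [[0.005,0,0],[0,0,0],-0.8]
    - [[0.012,0,0],[0,0,0],-0.8]
    - [[0.018,0,0],[0,0,0],-0.8]
    - [[0.024,0,0],[0,0,0],-0.8]
    - [[0.032,0,0],[0,0,0],-0.8]

```text
clock: 6.18
tool_pos: [426.2, -172.5, 32.5]
ee_rot: [0.004, 0.752, 0.659, -0.002]
wrist_force: [-3.2, -18.3, -2.1]
finger_gap: 24.3
grip_force: 119.2
```

```bash
python3 - <<'E'
from h import *
plan((420,-200,31,82.2));o,R=st();print(blk(o["tool_pos"]),R.as_matrix()[:,0])
s=snap("scene");t=snap("top")
c=np.hstack([crop(t,250,180,100,130,4),crop(s,255,120,100,130,4)]);cv2.imwrite("pics/f.png",c)
E
```

```text
at 6.175 [ 426.2 -172.5   32.5] gap 24.3 F [ -3.2 -18.3  -2.1]
0 [-0.028  -0.0025  0.0017] [0.19 0.43 0.24]
(np.float64(-80.34994217150155), np.float64(-154.45545799448547)) [ 0.13158093  0.99127727 -0.00747173]
```

View pics/f.png

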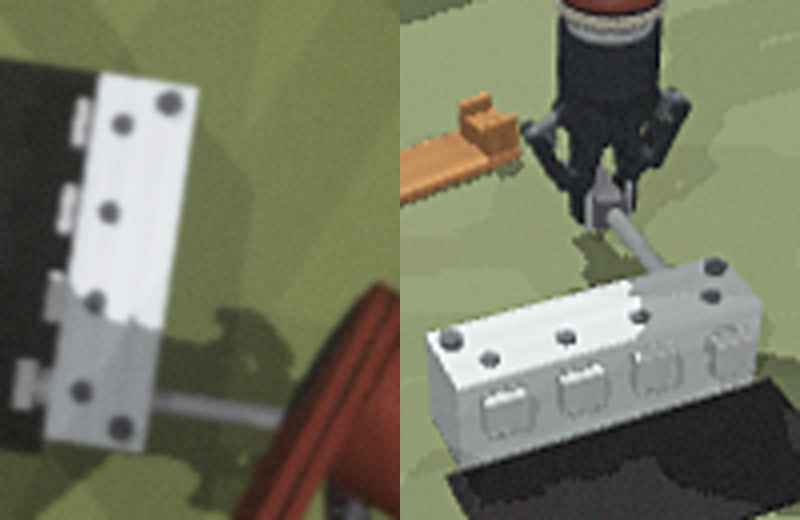

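drive_tool:
  targets:
    - [[0.008,-0.002,0.001],[0,0,0],-0.8]
    - [[0.016,-0.002,0.001],[0,0,0],-0.8]
    - [[0.024,-0.002,0.001],[0,0,0],-0.8]
    - [[0.032,-0.002,0.001],[0,0,0],-0.8]
    - [[0.038,-0.002,0.001],[0,0,0],-0.8]

```text
clock: 6.9
tool_pos: [429.7, -132.5, 31.4]
ee_rot: [0.002, 0.753, 0.658, 0.0]
wrist_force: [0.3, 0.1, -1.3]
finger_gap: 24.1
grip_force: 119.2
```

drive_tool:
  targets:
    - [[0.004,0,0],[0,0,0],-0.8]
    - [[0.008,0,0],[0,0,0],-0.8]
    - [[0.012,0,0],[0,0,0],-0.8]
    - [[0.016,0,0],[0,0,0],-0.8]
    - [[0.02,0,0],[0,0,0],-0.8]

```text
clock: 7.52
tool_pos: [430.5, -110.2, 29.5]
ee_rot: [-0.001, 0.753, 0.658, 0.0]
wrist_force: [-0.1, -1.9, -1.5]
finger_gap: 24.2
grip_force: 119.2
```

```bash
python3 - <<'E'
from h import *
plan((420,-200,31,82.2));o,R=st();print(blk(o["tool_pos"]))
s=snap("scene");t=snap("top")
c=np.hstack([crop(t,230,180,100,130,4),crop(s,265,150,100,130,4)]);cv2.imwrite("pics/g.png",c)
E
```

```text
at 7.525 [ 430.5 -110.2   29.5] gap 24.2 F [-0.1 -1.9 -1.5]
0 [-0.0904  0.0016 -0.0016] [-0.06 -0.08  0.11]
(np.float64(-84.53154298738346), np.float64(-92.09479997651846))
```

View pics/g.png

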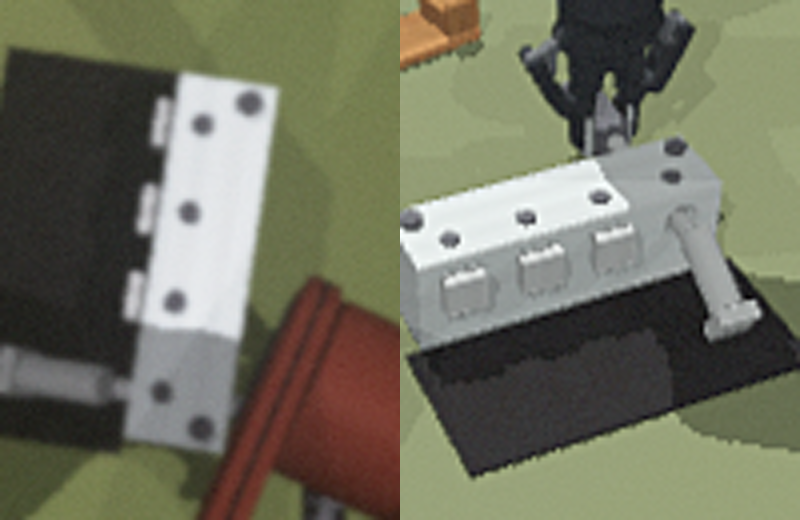

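drive_tool:
  targets:
    - [[-0.012,0.002,-0.001],[0,0,0],-0.8]
    - [[-0.035,0.002,-0.001],[0,0,0],-0.8]
    - [[-0.06,0.002,-0.0015],[0,0,0],-0.8]
    - [[-0.085,0.002,-0.0015],[0,0,0],-0.8]
    - [[-0.091,0.002,-0.0015],[0,0,0],-0.8]

```text
clock: 8.25
tool_pos: [420.2, -202.8, 31.1]
ee_rot: [-0.001, 0.754, 0.657, 0.0]
wrist_force: [0.7, -0.6, -2.2]
finger_gap: 24.4
grip_force: 119.2
```

drive_tool:
  targets:
    - [[0,0.02,0],[0,0,0],-0.8]
    - [[0,0.04,0],[0,0,0],-0.8]
    - [[0,0.055,0],[0,0,0],-0.8]
    - [[0,0.055,0],[0,0,0],-0.8]
    - [[0,0.055,0],[0,0,0],-0.8]

```text
clock: 8.88
tool_pos: [474.0, -207.8, 30.4]
ee_rot: [-0.002, 0.753, 0.658, 0.0]
wrist_force: [-0.9, 0.2, -2.7]
finger_gap: 24.1
grip_force: 119.2
```

```bash
python3 - <<'E'
from h import *
plan((474.7,-208,31,82.2));o,R=st();print(blk(o["tool_pos"]))
E
```

```text
at 8.875 [ 474.  -207.8   30.4] gap 24.1 F [-0.9  0.2 -2.7]
0 [-0.0001  0.0007 -0.0006] [-0.13 -0.12  0.12]
(np.float64(-28.16536358032313), np.float64(-182.92215543166816))
```

drive_tool:
  targets:
    - [[0.008,0.0005,-0.0005],[0,0,0],-0.8]
    - [[0.016,0.0005,-0.0005],[0,0,0],-0.8]
    - [[0.022,0.0005,-0.0005],[0,0,0],-0.8]
    - [[0.028,0.0005,-0.0005],[0,0,0],-0.8]
    - [[0.035,0.0005,-0.0005],[0,0,0],-0.8]

```text
clock: 9.5
tool_pos: [480.5, -177.8, 32.7]
ee_rot: [0.003, 0.752, 0.659, -0.002]
wrist_force: [-5.0, -17.5, -0.8]
finger_gap: 24.6
grip_force: 119.3
```

drive_tool:
  targets:
    - [[0.007,0,0],[0,0,0],-0.8]
    - [[0.014,0,0],[0,0,0],-0.8]
    - [[0.021,0,0],[0,0,0],-0.8]
    - [[0.028,0,0],[0,0,0],-0.8]
    - [[0.035,0,0],[0,0,0],-0.8]

```text
clock: 10.12
tool_pos: [484.8, -141.6, 32.3]
ee_rot: [0.001, 0.753, 0.658, -0.001]
wrist_force: [-0.6, -1.4, -1.2]
finger_gap: 24.2
grip_force: 119.3
```

drive_tool:
  targets:
    - [[0.004,0,0],[0,0,0],-0.8]
    - [[0.008,0,0],[0,0,0],-0.8]
    - [[0.012,0,0],[0,0,0],-0.8]
    - [[0.016,0,0],[0,0,0],-0.8]
    - [[0.021,0,0],[0,0,0],-0.8]

```text
clock: 10.75
tool_pos: [487.5, -117.9, 31.5]
ee_rot: [-0.001, 0.753, 0.658, 0.0]
wrist_force: [-0.5, -2.3, -2.4]
finger_gap: 24.3
grip_force: 119.3
```

```bash
cat >> h.py <<'E'
def pins(t,f=None):
    """bright blobs over the mat, block coords at z=18"""
    p=np.array([proj("top",np.r_[wld(*c),3]) for c in((-125,32),(125,32),(125,150),(-125,150))]).astype(np.int32)
    k=np.zeros(t.shape[:2],np.uint8);cv2.fillConvexPoly(k,p,1)
    m=(k>0)&(t.max(2)>85)
    cs,_=cv2.findContours(m.astype(np.uint8),0,2)
    for c in cs:
        if cv2.contourArea(c)<25: continue
        r=cv2.minAreaRect(np.array([ray("top",u,v,18)[:2] for u,v in c[:,0]],np.float32))
        print("blob",np.round(r[0],1),np.round(r[1],1),round(r[2],1),"blk",np.round(blk(r[0]),1))
E
python3 - <<'E'
from h import *
o,R=st();print(o["clock"],blk(o["tool_pos"]),o["tool_pos"][2],o["wrist_force"]);pins(snap("top","p2"))
E
```

```text
10.75 (np.float64(-26.980409328253124), np.float64(-91.99732175996493)) 31.47547434707508 [-0.46811527 -2.26865749 -2.39380654]
blob [452.3  47.8] [71.7 26.9] 80.8 blk [-84.3  67.4]
blob [464.7 127.6] [ 6.2 58.5] 82.6 blk [-82.8 148.2]
blob [512.9  56.6] [66.5 28.3] 88.1 blk [-25.4  84.3]
blob [567.2   2.8] [12.2 39.8] 81.9 blk [35.6 38.4]
blob [617.   -3.9] [12.3 39.4] 81.9 blk [85.9 38.5]
blob [647.3  64.9] [ 73.6 146.3] 27.2 blk [106.6 110.7]
```

drive_tool:
  targets:
    - [[-0.012,0,0],[0,0,0],-0.8]
    - [[-0.035,0,0],[0,0,0],-0.8]
    - [[-0.06,0,0],[0,0,0],-0.8]
    - [[-0.085,0,0],[0,0,0],-0.8]
    - [[-0.091,0,0],[0,0,0],-0.8]

```text
clock: 11.42
tool_pos: [475.0, -210.1, 31.4]
ee_rot: [-0.001, 0.754, 0.657, 0.0]
wrist_force: [0.1, -0.8, -3.2]
finger_gap: 24.0
grip_force: 119.2
```

drive_tool:
  targets:
    - [[0,0.02,0],[0,0,0],-0.8]
    - [[0,0.04,0],[0,0,0],-0.8]
    - [[0,0.055,0],[0,0,0],-0.8]
    - [[0,0.055,0],[0,0,0],-0.8]
    - [[0,0.055,0],[0,0,0],-0.8]

```text
clock: 12.05
tool_pos: [528.9, -215.2, 30.8]
ee_rot: [-0.002, 0.753, 0.658, 0.0]
wrist_force: [0.4, -0.9, -2.3]
finger_gap: 24.3
grip_force: 119.2
```

```bash
python3 - <<'E'
from h import *
plan((*wld(27.5,-183),31,82.2));o,R=st();print(blk(o["tool_pos"]))
t=snap("top","p2b");s=snap("scene");pins(t);cv2.imwrite("pics/i.png",np.hstack([crop(t,230,180,100,130,4),crop(s,255,160,100,130,4)]))
E
```

```text
at 12.05 [ 528.9 -215.2   30.8] gap 24.3 F [ 0.4 -0.9 -2.3]
0 [-0.0002  0.0003 -0.0002] [-0.14 -0.12  0.12]
(np.float64(27.1904502650124), np.float64(-182.77269190268188))
blob [453.5  47.9] [71.7 30.5] 81.8 blk [-83.1  67.7]
blob [506.   40.7] [71.  40.9] 82.5 blk [-30.2  67.6]
blob [562.9   3. ] [11.4 32.1] 81.9 blk [31.4 38. ]
blob [619.4  -4.6] [11.3 34.3] 83.1 blk [88.4 38.1]
blob [596.4  52.7] [118.1 135.6] 82.0 blk [57.8 91.8]
```

View pics/i.png

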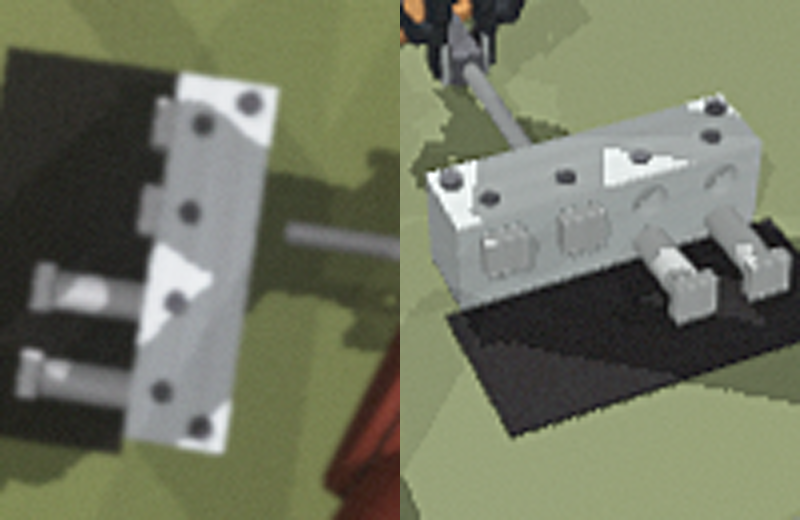

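drive_tool:
  targets:
    - [[0.008,0.0005,0],[0,0,0],-0.8]
    - [[0.016,0.0005,0],[0,0,0],-0.8]
    - [[0.022,0.0005,0],[0,0,0],-0.8]
    - [[0.028,0.0005,0],[0,0,0],-0.8]
    - [[0.035,0.0005,0],[0,0,0],-0.8]

```text
clock: 12.78
tool_pos: [535.4, -185.5, 32.6]
ee_rot: [0.003, 0.753, 0.659, -0.002]
wrist_force: [-5.0, -18.7, -2.4]
finger_gap: 24.4
grip_force: 119.3
```

drive_tool:
  targets:
    - [[0.007,0,0],[0,0,0],-0.8]
    - [[0.014,0,0],[0,0,0],-0.8]
    - [[0.021,0,0],[0,0,0],-0.8]
    - [[0.028,0,0],[0,0,0],-0.8]
    - [[0.035,0,0],[0,0,0],-0.8]

```text
clock: 13.4
tool_pos: [539.8, -149.6, 32.2]
ee_rot: [0.001, 0.753, 0.658, -0.001]
wrist_force: [-0.6, -2.0, -1.4]
finger_gap: 24.1
grip_force: 119.3
```

drive_tool:
  targets:
    - [[0.004,0,0],[0,0,0],-0.8]
    - [[0.008,0,0],[0,0,0],-0.8]
    - [[0.012,0,0],[0,0,0],-0.8]
    - [[0.016,0,0],[0,0,0],-0.8]
    - [[0.021,0,0],[0,0,0],-0.8]

```text
clock: 14.02
tool_pos: [542.5, -125.3, 31.4]
ee_rot: [-0.001, 0.753, 0.658, 0.0]
wrist_force: [1.0, -1.6, -1.7]
finger_gap: 24.2
grip_force: 119.2
```

drive_tool:
  targets:
    - [[-0.012,0,0],[0,0,0],-0.8]
    - [[-0.035,0,0],[0,0,0],-0.8]
    - [[-0.06,0,0],[0,0,0],-0.8]
    - [[-0.085,0,0],[0,0,0],-0.8]
    - [[-0.091,0,0],[0,0,0],-0.8]

```text
clock: 14.65
tool_pos: [529.9, -217.5, 31.2]
ee_rot: [-0.001, 0.754, 0.657, 0.0]
wrist_force: [0.2, 0.6, -3.2]
finger_gap: 24.2
grip_force: 119.2
```

```bash
python3 - <<'E'
from h import *
plan((*wld(82.5,-183),31,82.2));o,R=st();print(blk(o["tool_pos"]))
pins(snap("top","p3"))
E
```

```text
at 14.65 [ 529.9 -217.5   31.2] gap 24.2 F [ 0.2  0.6 -3.2]
0 [0.002  0.0539 0.0002] [-0.05 -0.09 -0.01]
(np.float64(28.553188455988682), np.float64(-184.9467716643756))
blob [453.4  47.6] [71.2 30.9] 82.1 blk [-83.2  67.4]
blob [506.   40.7] [71.  40.9] 82.5 blk [-30.2  67.6]
blob [563.3  32.9] [71.1 31.3] 83.6 blk [27.7 67.7]
blob [618.1  -4.5] [11.3 42. ] 83.1 blk [87.1 38.1]
blob [597.7  52.5] [118.1 133.1] 82.0 blk [59.1 91.8]
```

drive_tool:
  targets:
    - [[0,0.02,0],[0,0,0],-0.8]
    - [[0,0.04,0],[0,0,0],-0.8]
    - [[0,0.0545,0],[0,0,0],-0.8]
    - [[0,0.0545,0],[0,0,0],-0.8]
    - [[0,0.0545,0],[0,0,0],-0.8]

```text
clock: 15.32
tool_pos: [583.5, -222.3, 30.8]
ee_rot: [-0.002, 0.753, 0.658, 0.0]
wrist_force: [-0.4, 0.3, -2.7]
finger_gap: 24.4
grip_force: 119.2
```

drive_tool:
  targets:
    - [[0.008,0.0005,0],[0,0,0],-0.8]
    - [[0.016,0.0005,0],[0,0,0],-0.8]
    - [[0.022,0.0005,0],[0,0,0],-0.8]
    - [[0.028,0.0005,0],[0,0,0],-0.8]
    - [[0.035,0.0005,0],[0,0,0],-0.8]

```text
clock: 15.95
tool_pos: [589.5, -193.3, 32.5]
ee_rot: [0.003, 0.753, 0.658, -0.002]
wrist_force: [-3.6, -19.2, -2.0]
finger_gap: 24.3
grip_force: 119.3
```

drive_tool:
  targets:
    - [[0.007,0,0],[0,0,0],-0.8]
    - [[0.014,0,0],[0,0,0],-0.8]
    - [[0.021,0,0],[0,0,0],-0.8]
    - [[0.028,0,0],[0,0,0],-0.8]
    - [[0.035,0,0],[0,0,0],-0.8]

```text
clock: 16.58
tool_pos: [593.9, -157.7, 32.2]
ee_rot: [0.002, 0.753, 0.658, -0.002]
wrist_force: [-0.1, -2.7, -1.0]
finger_gap: 24.3
grip_force: 119.2
```

drive_tool:
  targets:
    - [[0.004,0,0],[0,0,0],-0.8]
    - [[0.008,0,0],[0,0,0],-0.8]
    - [[0.012,0,0],[0,0,0],-0.8]
    - [[0.016,0,0],[0,0,0],-0.8]
    - [[0.021,0,0],[0,0,0],-0.8]

```text
clock: 17.2
tool_pos: [597.0, -132.6, 31.4]
ee_rot: [-0.001, 0.753, 0.658, 0.0]
wrist_force: [-0.4, -2.1, -1.7]
finger_gap: 24.2
grip_force: 119.2
```

drive_tool:
  targets:
    - [[-0.012,0,0],[0,0,0],-0.8]
    - [[-0.035,0,0],[0,0,0],-0.8]
    - [[-0.06,0,0],[0,0,0],-0.8]
    - [[-0.085,0,0],[0,0,0],-0.8]
    - [[-0.095,0,0],[0,0,0],-0.8]

```text
clock: 17.82
tool_pos: [583.7, -229.9, 31.3]
ee_rot: [-0.001, 0.754, 0.657, 0.0]
wrist_force: [0.0, 0.9, -2.8]
finger_gap: 24.4
grip_force: 119.2
```

```bash
python3 - <<'E'
from h import *
o,R=st();print(blk(o["tool_pos"]))
plan((540,-245,130,82.2),(510,-300,130,43),(480,-350.6,130,3.4))
pins(snap("top","p4"))
E
```

```text
(np.float64(83.46305211788884), np.float64(-189.95824045273162))
at 17.825 [ 583.7 -229.9   31.3] gap 24.4 F [ 0.   0.9 -2.8]
0 [-0.0208 -0.0413 -0.0987] [-0.04 -0.07 -0.05]
1 [-0.0586 -0.0223  0.    ] [ 0.   0.  39.2]
2 [-0.0564  0.0165  0.    ] [ 0.   0.  39.6]
blob [453.   47.7] [71.2 30.1] 82.1 blk [-83.6  67.4]
blob [509.9  40.2] [71.4 31.5] 83.7 blk [-26.2  67.7]
blob [563.3  32.9] [71.1 31.3] 83.6 blk [27.7 67.7]
blob [617.5  26. ] [71.8 31.7] 81.6 blk [82.4 68.2]
blob [631.8  97.5] [ 54.1 120.6] 50.4 blk [ 86.8 141. ]
```

drive_tool:
  targets:
    - [[-0.002,-0.001,-0.02],[0,0,0],-0.8]
    - [[-0.005,-0.01,-0.045],[0,0,0],-0.8]
    - [[-0.01,-0.02,-0.07],[0,0,0],-0.8]
    - [[-0.0208,-0.0413,-0.0987],[0,0,0],-0.8]
    - [[-0.0208,-0.0413,-0.0987],[0,0,0],-0.8]

```text
clock: 18.5
tool_pos: [541.9, -243.2, 134.4]
ee_rot: [0.002, 0.753, 0.658, 0.001]
wrist_force: [0.8, 0.5, -2.5]
finger_gap: 24.6
grip_force: 119.4
```

drive_tool:
  targets:
    - [[-0.012,-0.004,0],[0,0,8],-0.8]
    - [[-0.024,-0.009,0],[0,0,16],-0.8]
    - [[-0.036,-0.013,0],[0,0,24],-0.8]
    - [[-0.048,-0.018,0],[0,0,32],-0.8]
    - [[-0.0586,-0.0223,0],[0,0,39.2],-0.8]

```text
clock: 19.12
tool_pos: [510.8, -296.8, 129.6]
ee_rot: [-0.001, 0.931, 0.366, 0.0]
wrist_force: [-0.7, 0.6, -3.2]
finger_gap: 24.5
grip_force: 119.2
```

drive_tool:
  targets:
    - [[-0.012,0.003,0],[0,0,8],-0.8]
    - [[-0.024,0.006,0],[0,0,16],-0.8]
    - [[-0.036,0.01,0],[0,0,24],-0.8]
    - [[-0.048,0.014,0],[0,0,32],-0.8]
    - [[-0.0564,0.0165,0],[0,0,39.6],-0.8]

```text
clock: 19.75
tool_pos: [481.0, -347.5, 129.6]
ee_rot: [-0.001, 1.0, 0.029, -0.0]
wrist_force: [0.3, -0.4, -2.9]
finger_gap: 24.4
grip_force: 119.2
```

drive_tool:
  targets:
    - [[0,0,0],[0,0,0],-0.8]
    - [[0,0,0],[0,0,0],-0.8]

```text
clock: 20.0
tool_pos: [481.1, -347.3, 129.7]
ee_rot: [-0.001, 0.999, 0.032, -0.0]
wrist_force: [-1.0, 0.6, -2.3]
finger_gap: 24.5
grip_force: 119.2
```

```bash
python3 - <<'E'
from h import *
plan((480.1,-350.6,60,3.4),(480.1,-350.6,26.5,3.4))
t=snap("top","q");s=snap("scene")
print(proj("top",(610,-342,147)),proj("scene",(610,-342,147)))
c=np.zeros((500,800,3),np.uint8);c[:,:400]=crop(t,365,185,80,100,5);c[:,400:]=crop(s,215,80,80,100,5);cv2.imwrite("pics/j.png",c)
E
```

```text
at 20.0 [ 481.1 -347.3  129.7] gap 24.5 F [-1.   0.6 -2.3]
0 [-0.0012  0.0034  0.0697] [-0.13  0.03  0.28]
1 [0.     0.     0.0335] [0. 0. 0.]
[415.55471519 208.90491695] [226.13564482 135.47041901]
```

View pics/j.png

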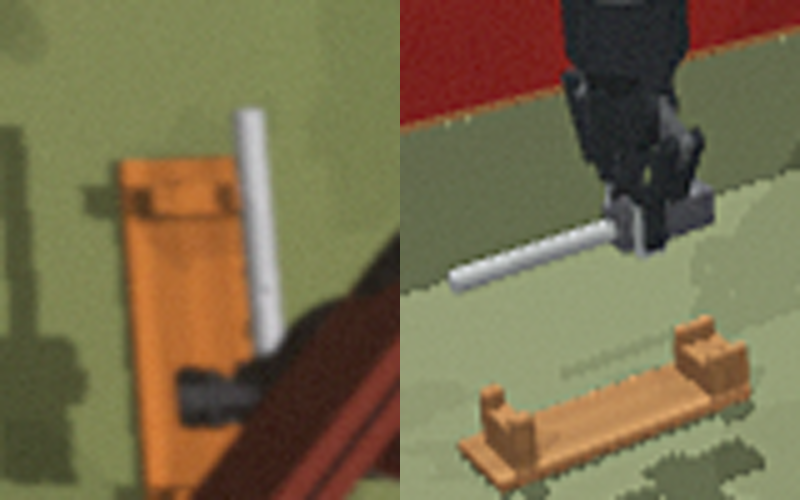

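```bash
python3 - <<'E'
from h import *
c=lambda x,y:(365+x/5,185+y/5)
n=ray("top",*c(184,197),47);print("notch",n)
l0=ray("top",*c(122,160),10);l1=ray("top",*c(146,490),10);r0=ray("top",*c(232,157),10);print("base edge",l0,l1,r0,np.degrees(np.arctan2(*(l0-l1)[[1,0]])))
for z in(144,147,150):
    a=ray("top",*c(250,108),z);b=ray("top",*c(268,340),z);print(z,"tip",a,"yaw",np.degrees(np.arctan2(*(a-b)[[1,0]])),ray("scene",215+56/5,80+280/5,z))
E
```

```text
notch [ 585.88442441 -336.32942226   47.        ]
base edge [ 609.28326412 -314.42355596   10.        ] [ 439.95950765 -324.01509662   10.        ] [ 612.0435626  -371.69615794   10.        ] 3.242121114827909
144 tip [ 615.88005189 -341.73340939  144.        ] yaw 3.052741738841958 [ 609.28061852 -343.96929083  144.        ]
147 tip [ 615.38401925 -340.83922279  147.        ] yaw 3.0527417388419407 [ 611.15038284 -338.90265754  147.        ]
150 tip [ 614.8879866  -339.94503619  150.        ] yaw 3.052741738841921 [ 613.02014716 -333.83602424  150.        ]
```

drive_tool:
  targets:
    - [[-0.002,0.002,0.02],[0,0,0.3],-0.8]
    - [[-0.002,0.002,0.045],[0,0,0.3],-0.8]
    - [[-0.002,0.002,0.065],[0,0,0.3],-0.8]
    - [[-0.002,0.002,0.075],[0,0,0.3],-0.8]
    - [[-0.002,0.002,0.08],[0,0,0.3],-0.8]

```text
clock: 20.72
tool_pos: [478.6, -349.9, 49.0]
ee_rot: [-0.001, 1.0, 0.028, -0.001]
wrist_force: [0.7, 0.1, -2.8]
finger_gap: 24.1
grip_force: 119.2
```

drive_tool:
  targets:
    - [[0,0,0.006],[0,0,0],-0.8]
    - [[0,0,0.012],[0,0,0],-0.8]
    - [[0,0,0.018],[0,0,0],-0.8]
    - [[0,0,0.021],[0,0,0],-0.8]
    - [[0,0,0.021],[0,0,0],-0.8]

```text
clock: 21.35
tool_pos: [478.6, -349.8, 28.5]
ee_rot: [-0.001, 1.0, 0.028, -0.001]
wrist_force: [-0.2, 0.1, -2.1]
finger_gap: 24.0
grip_force: 119.2
```

```bash
python3 - <<'E'
from h import *
plan((479,-349.5,26.5,3.4))
s=snap("scene");cv2.imwrite("pics/k.png",crop(s,205,90,110,100,5))
E
```

```text
at 21.35 [ 478.6 -349.8   28.5] gap 24.0 F [-0.2  0.1 -2.1]
0 [ 0.0004 -0.0003  0.002 ] [-0.12  0.06 -0.2 ]
```

View pics/k.png

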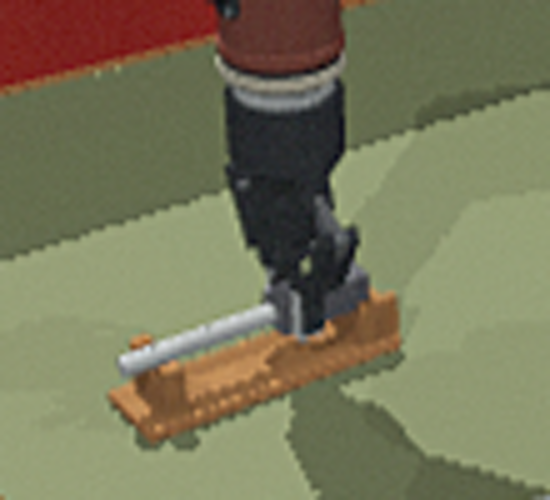

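drive_tool:
  targets:
    - [[0,0,0.001],[0,0,0],-0.8]
    - [[0,0,0.002],[0,0,0],-0.8]
    - [[0,0,0.003],[0,0,0],-0.8]
    - [[0,0,0.003],[0,0,0],-0.8]

```text
clock: 21.9
tool_pos: [478.9, -350.1, 26.5]
ee_rot: [-0.001, 1.0, 0.028, -0.0]
wrist_force: [-2.7, 2.3, 4.2]
finger_gap: 24.3
grip_force: 120.1
```

drive_tool:
  targets:
    - [[0,0,0],[0,0,0],-0.3]
    - [[0,0,0],[0,0,0],0]
    - [[0,0,0],[0,0,0],0.3]
    - [[0,0,0],[0,0,0],0.5]
    - [[0,0,0],[0,0,0],0.5]

```text
clock: 22.52
tool_pos: [478.8, -350.0, 25.8]
ee_rot: [-0.001, 1.0, 0.028, -0.0]
wrist_force: [-0.2, -0.1, -0.8]
finger_gap: 64.3
grip_force: 0.0
```

drive_tool:
  targets:
    - [[0,0,-0.01],[0,0,0],0.5]
    - [[0,0,-0.04],[0,0,0],0.5]
    - [[0,0,-0.08],[0,0,0],0.5]
    - [[0,0,-0.12],[0,0,0],0.5]
    - [[0,0,-0.15],[0,0,0],0.5]

```text
clock: 23.15
tool_pos: [479.5, -350.7, 178.9]
ee_rot: [0.0, 1.0, 0.028, 0.001]
wrist_force: [0.3, -0.2, -0.4]
finger_gap: 64.2
grip_force: 0.0
```

```bash
python3 - <<'E'
from h import *
t=snap("top","r")
hsv=cv2.cvtColor(t,cv2.COLOR_BGR2HSV)
m=np.zeros(t.shape[:2],bool);m[205:262,395:420]=((hsv[...,1]<70)&(hsv[...,2]>140))[205:262,395:420];print("rod",m.sum(),rect(m,47))
# path: above pins
plan((520,-200,175,43),(*wld(82.5,80),175,82.2))
pins(t)
E
```

```text
rod 218 (((559.6428833007812, -345.7655029296875), (110.86454772949219, 13.314796447753906), 3.059718608856201), array([[ 503.9343 , -342.0764 ],
       [ 504.645  , -355.37222],
       [ 615.35144, -349.45462],
       [ 614.64075, -336.15878]], dtype=float32))
at 23.2 [ 481.1 -352.2  183.3] gap 64.2 F [ 1.7 -0.5  3.4]
0 [ 0.0473 -0.1499  0.0079] [  0.38  -0.21 -39.79]
1 [ 0.2347 -0.1061  0.    ] [  0.    0.  -39.2]
blob [452.3  47.6] [71.3 26.9] 80.8 blk [-84.3  67.2]
blob [511.2  40.5] [72.9 31.4] 86.6 blk [-25.   68.1]
blob [565.1  33.1] [72.  31.8] 86.8 blk [29.4 68.1]
blob [618.4  25.9] [71.7 33.9] 82.0 blk [83.2 68.2]
blob [559.6  57.9] [118.1 210. ] 82.0 blk [20.6 91.9]
```

drive_tool:
  targets:
    - [[0.01,-0.03,0.008],[0,0,-8],0.1]
    - [[0.019,-0.06,0.008],[0,0,-16],0.1]
    - [[0.029,-0.09,0.008],[0,0,-24],0.1]
    - [[0.038,-0.12,0.008],[0,0,-32],0.1]
    - [[0.0473,-0.1499,0.008],[0.4,-0.2,-39.8],0.1]
  squeeze: 80

```text
clock: 23.82
tool_pos: [517.9, -196.9, 168.5]
ee_rot: [-0.004, 0.93, 0.369, -0.002]
wrist_force: [0.4, -0.2, -0.0]
finger_gap: 47.1
grip_force: 0.0
```

drive_tool:
  targets:
    - [[0.047,-0.021,0],[0,0,-8],0.1]
    - [[0.094,-0.042,0],[0,0,-16],0.1]
    - [[0.14,-0.064,0],[0,0,-24],0.1]
    - [[0.188,-0.085,0],[0,0,-32],0.1]
    - [[0.2347,-0.1061,0],[0,0,-39.2],0.1]

```text
clock: 24.45
tool_pos: [617.7, 41.4, 169.6]
ee_rot: [-0.004, 0.752, 0.659, 0.0]
wrist_force: [-0.1, -1.2, 0.5]
finger_gap: 47.1
grip_force: 0.0
```

drive_tool:
  targets:
    - [[0,0,0],[0,0,0],0.1]
    - [[0,0,0],[0,0,0],0.1]

```text
clock: 24.7
tool_pos: [616.8, 39.6, 169.0]
ee_rot: [-0.005, 0.754, 0.657, -0.001]
wrist_force: [0.2, -0.2, 0.2]
finger_gap: 46.8
grip_force: 0.0
```

```bash
cat >> h.py <<'E'
TC=np.array([453.8,331.]);DX=np.array([.9998,-.0192]);DY=np.array([.0192,.9998])
def tray(x,y): return TC+DX*x+DY*y
E
python3 - <<'E'
from h import *
plan((*wld(82.6,76),60,82.2),(*wld(82.6,76),5,82.2),(*wld(82.6,76),130,82.2),(*tray(75,8.5),130,88.9),(*tray(75,8.5),49,88.9))
E
```

```text
at 24.7 [616.8  39.6 169. ] gap 46.8 F [ 0.2 -0.2  0.2]
0 [-0.0061  0.0037  0.1089] [-0.43 -0.29 -0.  ]
1 [0.    0.    0.055] [0. 0. 0.]
2 [ 0.     0.    -0.125] [0. 0. 0.]
3 [ 0.2893 -0.1304  0.    ] [ 0.   0.  -6.7]
4 [0.    0.    0.081] [0. 0. 0.]
```

drive_tool:
  targets:
    - [[-0.006,0.0037,0.04],[-0.4,-0.3,0],0.1]
    - [[-0.006,0.0037,0.08],[-0.4,-0.3,0],0.1]
    - [[-0.006,0.0037,0.11],[-0.4,-0.3,0],0.1]
    - [[-0.006,0.0037,0.125],[-0.4,-0.3,0],0.1]
    - [[-0.006,0.0037,0.135],[-0.4,-0.3,0],0.1]

```text
clock: 25.32
tool_pos: [619.1, 33.2, 33.8]
ee_rot: [-0.0, 0.754, 0.657, 0.0]
wrist_force: [0.2, 0.4, 0.1]
finger_gap: 47.1
grip_force: 0.0
```

drive_tool:
  targets:
    - [[0,0,0.009],[0,0,0],0.1]
    - [[0,0,0.018],[0,0,0],0.1]
    - [[0,0,0.025],[0,0,0],0.1]
    - [[0,0,0.0275],[0,0,0],0.1]
    - [[0,0,0.0275],[0,0,0],0.1]

```text
clock: 25.95
tool_pos: [619.0, 34.3, 6.3]
ee_rot: [-0.0, 0.753, 0.657, -0.0]
wrist_force: [1.0, -1.7, 0.6]
finger_gap: 47.1
grip_force: 0.0
```

drive_tool:
  targets:
    - [[0,0,0],[0,0,0],-0.2]
    - [[0,0,0],[0,0,0],-0.8]
    - [[0,0,0],[0,0,0],-0.8]
    - [[0,0,0],[0,0,0],-0.8]
    - [[0,0,0],[0,0,0],-0.8]

```text
clock: 26.58
tool_pos: [619.3, 34.4, 7.2]
ee_rot: [-0.0, 0.754, 0.657, 0.0]
wrist_force: [-1.7, 1.4, 5.7]
finger_gap: 21.8
grip_force: 78.4
```

drive_tool:
  targets:
    - [[0,0,-0.01],[0,0,0],-0.8]
    - [[0,0,-0.035],[0,0,0],-0.8]
    - [[0,0,-0.065],[0,0,0],-0.8]
    - [[0,0,-0.1],[0,0,0],-0.8]
    - [[0,0,-0.125],[0,0,0],-0.8]

```text
clock: 27.2
tool_pos: [619.4, 33.9, 133.1]
ee_rot: [0.0, 0.754, 0.657, 0.0]
wrist_force: [-0.1, -0.4, -2.5]
finger_gap: 21.1
grip_force: 80.6
```

```bash
python3 - <<'E'
from h import *
plan((*tray(75,8.5),130,88.9),(*tray(75,8.5),49,88.9))
t=snap("top");s=snap("scene");q=proj("scene",(612,35,140)).astype(int);p=proj("top",(612,35,140)).astype(int)
cv2.imwrite("pics/l.png",np.hstack([crop(t,p[0]-50,p[1]-50,100,100,4),crop(s,q[0]-50,q[1]-45,100,100,4)]))
E
```

```text
at 27.2 [619.4  33.9 133.1] gap 21.1 F [-0.1 -0.4 -2.5]
0 [ 0.2891 -0.1308  0.003 ] [ 0.06  0.   -6.7 ]
1 [0.    0.    0.081] [0. 0. 0.]
```

View pics/l.png

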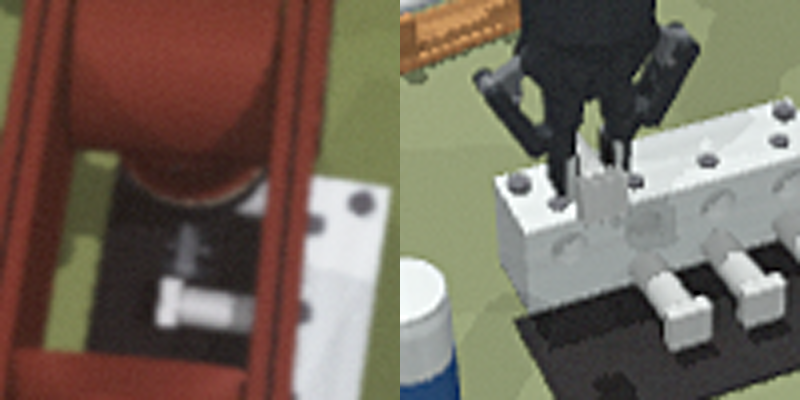

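drive_tool:
  targets:
    - [[0.03,-0.013,0],[0,0,-1],-0.8]
    - [[0.06,-0.027,0.002],[0,0,-2],-0.8]
    - [[0.09,-0.04,0.003],[0,0,-3],-0.8]
    - [[0.12,-0.054,0.003],[0,0,-4],-0.8]
    - [[0.15,-0.068,0.003],[0,0,-5],-0.8]

```text
clock: 27.92
tool_pos: [570.6, 192.6, 126.5]
ee_rot: [-0.001, 0.724, 0.69, -0.001]
wrist_force: [0.3, 0.1, -3.2]
finger_gap: 21.5
grip_force: 80.6
```

```bash
python3 -c "
from h import *
plan((*tray(75,8.5),130,88.9),(*tray(75,8.5),49,88.9))"
```

```text
at 27.925 [570.6 192.6 126.5] gap 21.5 F [ 0.3  0.1 -3.2]
0 [ 0.1433 -0.0487 -0.0034] [-0.15  0.02 -1.67]
1 [0.    0.    0.081] [0. 0. 0.]
```

drive_tool:
  targets:
    - [[0.03,-0.01,-0.003],[0,0,-0.5],-0.8]
    - [[0.06,-0.02,-0.003],[0,0,-1],-0.8]
    - [[0.09,-0.03,-0.003],[0,0,-1.4],-0.8]
    - [[0.12,-0.04,-0.003],[0,0,-1.7],-0.8]
    - [[0.1433,-0.0487,-0.003],[0,0,-1.7],-0.8]

```text
clock: 28.55
tool_pos: [529.0, 338.1, 129.5]
ee_rot: [-0.001, 0.714, 0.701, -0.001]
wrist_force: [0.3, 0.3, -2.0]
finger_gap: 20.8
grip_force: 80.6
```

drive_tool:
  targets:
    - [[0,0,0.015],[0,0,0],-0.8]
    - [[0,0,0.035],[0,0,0],-0.8]
    - [[0,0,0.055],[0,0,0],-0.8]
    - [[0,0,0.065],[0,0,0],-0.8]
    - [[0,0,0.07],[0,0,0],-0.8]

```text
clock: 29.18
tool_pos: [530.0, 336.8, 60.2]
ee_rot: [-0.0, 0.714, 0.7, -0.001]
wrist_force: [-0.1, -0.1, -2.5]
finger_gap: 21.4
grip_force: 80.6
```

```bash
python3 - <<'E'
from h import *
plan((*tray(75,8.5),49,88.9))
o,R=st();print((o["tool_pos"][:2]-TC)@np.c_[DX,DY])
t=snap("top");s=snap("scene");q=proj("scene",(529,338,70)).astype(int);p=proj("top",(480,338,60)).astype(int);print(p,q)
cv2.imwrite("pics/m.png",np.hstack([crop(t,p[0]-50,p[1]-65,100,130,4),crop(s,q[0]-50,q[1]-65,100,130,4)]))
E
```

```text
at 29.175 [530.  336.8  60.2] gap 21.4 F [-0.1 -0.1 -2.5]
0 [ 0.0013 -0.0011  0.0112] [-0.1   0.02 -0.04]
[76.12279116  7.24029393]
[129 261] [398 296]
```

View pics/m.png

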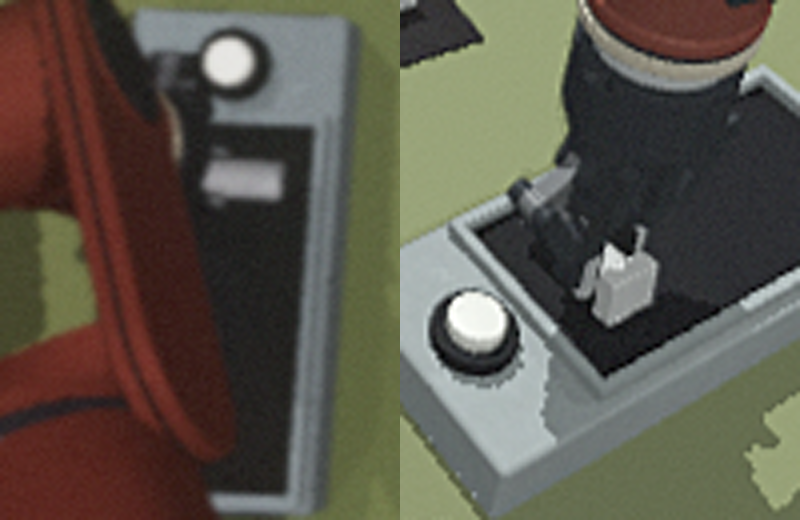

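drive_tool:
  targets:
    - [[0.001,-0.001,0.004],[0,0,0],-0.8]
    - [[0.001,-0.001,0.007],[0,0,0],-0.8]
    - [[0.001,-0.001,0.009],[0,0,0],-0.8]
    - [[0.001,-0.001,0.011],[0,0,0],-0.8]
    - [[0.001,-0.001,0.012],[0,0,0],-0.8]

```text
clock: 29.9
tool_pos: [529.5, 339.0, 50.3]
ee_rot: [-0.0, 0.714, 0.7, 0.0]
wrist_force: [-2.0, 1.3, 4.8]
finger_gap: 21.1
grip_force: 81.1
```

drive_tool:
  targets:
    - [[0,0,0],[0,0,0],-0.4]
    - [[0,0,0],[0,0,0],-0.3]
    - [[0,0,0],[0,0,0],-0.2]
    - [[0,0,0],[0,0,0],-0.2]

```text
clock: 30.4
tool_pos: [529.4, 338.5, 49.5]
ee_rot: [-0.0, 0.714, 0.7, 0.0]
wrist_force: [-0.8, 0.2, -0.0]
finger_gap: 34.1
grip_force: 0.0
```

drive_tool:
  targets:
    - [[0,0,-0.01],[0,0,0],-0.2]
    - [[0,0,-0.03],[0,0,0],-0.2]
    - [[0,0,-0.055],[0,0,0],-0.2]
    - [[0,0,-0.08],[0,0,0],-0.2]
    - [[0,0,-0.1],[0,0,0],-0.2]

```text
clock: 31.02
tool_pos: [530.2, 338.9, 152.6]
ee_rot: [0.0, 0.714, 0.7, 0.001]
wrist_force: [-0.1, 0.1, 0.0]
finger_gap: 34.1
grip_force: 0.0
```

```bash
python3 - <<'E'
from h import *
plan((540,200,150,84),(*wld(27.9,76),130,82.2))
E
```

```text
at 31.025 [530.2 338.9 152.6] gap 34.1 F [-0.1  0.1  0. ]
0 [-0.1387  0.0125  0.0024] [ 0.13 -0.1   4.91]
1 [-0.1554  0.0411  0.02  ] [0.  0.  1.8]
```

drive_tool:
  targets:
    - [[-0.03,0.003,0.002],[0,0,1],0.1]
    - [[-0.06,0.006,0.002],[0,0,2],0.1]
    - [[-0.09,0.009,0.002],[0,0,3],0.1]
    - [[-0.12,0.011,0.002],[0,0,4],0.1]
    - [[-0.1387,0.0125,0.002],[0,0,4.9],0.1]

```text
clock: 31.65
tool_pos: [539.5, 198.4, 148.4]
ee_rot: [0.0, 0.744, 0.669, 0.0]
wrist_force: [0.5, 0.1, -0.6]
finger_gap: 46.9
grip_force: 0.0
```

drive_tool:
  targets:
    - [[-0.035,0.009,0.005],[0,0,0.5],0.1]
    - [[-0.07,0.018,0.01],[0,0,1],0.1]
    - [[-0.105,0.028,0.015],[0,0,1.5],0.1]
    - [[-0.14,0.037,0.02],[0,0,1.8],0.1]
    - [[-0.1554,0.0411,0.02],[0,0,1.8],0.1]

```text
clock: 32.28
tool_pos: [564.0, 39.3, 127.5]
ee_rot: [-0.0, 0.754, 0.657, -0.0]
wrist_force: [0.0, -1.0, 0.4]
finger_gap: 46.8
grip_force: 0.0
```

drive_tool:
  targets:
    - [[0,0,0],[0,0,0],0.1]
    - [[0,0,0],[0,0,0],0.1]

```text
clock: 32.52
tool_pos: [563.9, 41.8, 127.8]
ee_rot: [-0.0, 0.753, 0.658, 0.0]
wrist_force: [-0.9, -0.8, 0.7]
finger_gap: 46.9
grip_force: 0.0
```

```bash
python3 - <<'E'
from h import *
plan((*wld(27.9,76),6,82.2))
E
```

```text
at 32.525 [563.9  41.8 127.8] gap 46.9 F [-0.9 -0.8  0.7]
0 [-0.0007  0.0008  0.1218] [-0.01 -0.06  0.04]
```

drive_tool:
  targets:
    - [[0,0.001,0.03],[0,0,0],0.1]
    - [[0,0.001,0.06],[0,0,0],0.1]
    - [[0,0.001,0.08],[0,0,0],0.1]
    - [[0,0.001,0.095],[0,0,0],0.1]
    - [[0,0.001,0.105],[0,0,0],0.1]

```text
clock: 33.15
tool_pos: [564.9, 41.0, 21.9]
ee_rot: [-0.0, 0.753, 0.658, 0.0]
wrist_force: [-0.0, 0.2, 0.6]
finger_gap: 46.8
grip_force: 0.0
```

drive_tool:
  targets:
    - [[0,0,0.007],[0,0,0],0.1]
    - [[0,0,0.013],[0,0,0],0.1]
    - [[0,0,0.016],[0,0,0],0.1]
    - [[0,0,0.0165],[0,0,0],0.1]
    - [[0,0,0.0165],[0,0,0],0.1]

```text
clock: 33.78
tool_pos: [565.0, 40.6, 6.2]
ee_rot: [-0.0, 0.754, 0.657, 0.0]
wrist_force: [0.8, -0.1, 0.1]
finger_gap: 46.8
grip_force: 0.0
```

drive_tool:
  targets:
    - [[0,0,0],[0,0,0],-0.2]
    - [[0,0,0],[0,0,0],-0.8]
    - [[0,0,0],[0,0,0],-0.8]
    - [[0,0,0],[0,0,0],-0.8]
    - [[0,0,0],[0,0,0],-0.8]

```text
clock: 34.4
tool_pos: [564.9, 40.8, 6.4]
ee_rot: [-0.0, 0.753, 0.657, 0.0]
wrist_force: [-3.8, 1.3, 5.8]
finger_gap: 21.4
grip_force: 78.3
```

drive_tool:
  targets:
    - [[0,0,-0.01],[0,0,0],-0.8]
    - [[0,0,-0.035],[0,0,0],-0.8]
    - [[0,0,-0.065],[0,0,0],-0.8]
    - [[0,0,-0.1],[0,0,0],-0.8]
    - [[0,0,-0.125],[0,0,0],-0.8]

```text
clock: 35.02
tool_pos: [565.2, 40.4, 132.7]
ee_rot: [0.0, 0.754, 0.657, 0.0]
wrist_force: [0.4, -0.5, -2.7]
finger_gap: 21.2
grip_force: 80.7
```

```bash
python3 - <<'E'
from h import *
plan((521,190,130,85.5),(*tray(25,8.5),130,88.9))
pins(snap("top","p5"))
E
```

```text
at 35.025 [565.2  40.4 132.7] gap 21.2 F [ 0.4 -0.5 -2.7]
0 [ 0.1422 -0.0641  0.0026] [ 0.07 -0.   -3.3 ]
1 [ 0.1453 -0.0536  0.    ] [ 0.   0.  -3.4]
blob [538.8  60.6] [119.4 250.6] 82.4 blk [-0.3 91.8]
blob [624.8  59.8] [96.  81.4] 82.1 blk [ 85.  102.7]
```

drive_tool:
  targets:
    - [[0.03,-0.013,0.002],[0,0,-0.8],-0.8]
    - [[0.06,-0.027,0.002],[0,0,-1.6],-0.8]
    - [[0.09,-0.04,0.002],[0,0,-2.4],-0.8]
    - [[0.12,-0.054,0.002],[0,0,-3.3],-0.8]
    - [[0.1422,-0.0641,0.002],[0,0,-3.3],-0.8]

```text
clock: 35.7
tool_pos: [519.6, 191.2, 128.1]
ee_rot: [-0.0, 0.734, 0.679, -0.0]
wrist_force: [-0.2, -0.7, -2.5]
finger_gap: 21.3
grip_force: 80.7
```

drive_tool:
  targets:
    - [[0.03,-0.011,0],[0,0,-0.8],-0.8]
    - [[0.06,-0.022,0],[0,0,-1.6],-0.8]
    - [[0.09,-0.033,0],[0,0,-2.4],-0.8]
    - [[0.12,-0.044,0],[0,0,-3.4],-0.8]
    - [[0.1453,-0.0536,0],[0,0,-3.4],-0.8]

```text
clock: 36.33
tool_pos: [477.8, 340.0, 128.2]
ee_rot: [-0.0, 0.714, 0.701, -0.0]
wrist_force: [0.2, -0.3, -2.7]
finger_gap: 21.2
grip_force: 80.7
```

drive_tool:
  targets:
    - [[0,0,0.01],[0,0,0],-0.8]
    - [[0,0,0.03],[0,0,0],-0.8]
    - [[0,0,0.05],[0,0,0],-0.8]
    - [[0,0,0.06],[0,0,0],-0.8]
    - [[0,0,0.065],[0,0,0],-0.8]

```text
clock: 36.95
tool_pos: [478.2, 338.5, 62.7]
ee_rot: [-0.001, 0.714, 0.7, -0.001]
wrist_force: [0.1, 0.7, -2.6]
finger_gap: 21.3
grip_force: 80.7
```

```bash
python3 - <<'E'
from h import *
plan((*tray(25,8.5),50,88.9))
o,R=st();print((o["tool_pos"][:2]-TC)@np.c_[DX,DY])
E
```

```text
at 36.95 [478.2 338.5  62.7] gap 21.3 F [ 0.1  0.7 -2.6]
0 [0.0005 0.0008 0.0127] [-0.11  0.03 -0.04]
[24.23229312  7.96167639]
```

drive_tool:
  targets:
    - [[0,0.001,0.004],[0,0,0],-0.8]
    - [[0,0.001,0.007],[0,0,0],-0.8]
    - [[0,0.001,0.01],[0,0,0],-0.8]
    - [[0,0.001,0.012],[0,0,0],-0.8]
    - [[0,0.001,0.013],[0,0,0],-0.8]

```text
clock: 37.58
tool_pos: [479.7, 339.5, 51.3]
ee_rot: [-0.0, 0.714, 0.7, 0.0]
wrist_force: [-1.0, 0.4, 0.5]
finger_gap: 21.0
grip_force: 80.8
```

drive_tool:
  targets:
    - [[0,0,0],[0,0,0],-0.4]
    - [[0,0,0],[0,0,0],-0.3]
    - [[0,0,0],[0,0,0],-0.2]
    - [[0,0,0],[0,0,0],-0.2]

```text
clock: 38.08
tool_pos: [479.7, 339.3, 51.2]
ee_rot: [-0.0, 0.714, 0.7, 0.0]
wrist_force: [0.3, -0.3, -0.1]
finger_gap: 34.3
grip_force: 0.0
```

drive_tool:
  targets:
    - [[0,0,-0.01],[0,0,0],-0.2]
    - [[0,0,-0.03],[0,0,0],-0.2]
    - [[0,0,-0.055],[0,0,0],-0.2]
    - [[0,0,-0.08],[0,0,0],-0.2]
    - [[0,0,-0.1],[0,0,0],-0.2]

```text
clock: 38.7
tool_pos: [480.3, 339.7, 154.0]
ee_rot: [0.0, 0.714, 0.7, 0.001]
wrist_force: [-0.2, 0.5, 0.3]
finger_gap: 34.0
grip_force: 0.0
```

```bash
python3 - <<'E'
from h import *
plan((495,190,145,85),(*wld(-26.4,76),130,82.2))
E
```

```text
at 38.7 [480.3 339.7 154. ] gap 34.0 F [-0.2  0.5  0.3]
0 [-0.1494  0.0175  0.0088] [ 0.13 -0.11  3.91]
1 [-0.1396  0.0281  0.015 ] [0.  0.  2.8]
```

drive_tool:
  targets:
    - [[-0.03,0.004,0.009],[0,0,1],0.1]
    - [[-0.06,0.008,0.009],[0,0,2],0.1]
    - [[-0.09,0.012,0.009],[0,0,3],0.1]
    - [[-0.12,0.016,0.009],[0,0,3.9],0.1]
    - [[-0.1494,0.0175,0.009],[0,0,3.9],0.1]

```text
clock: 39.33
tool_pos: [494.6, 188.6, 143.1]
ee_rot: [0.0, 0.737, 0.676, 0.001]
wrist_force: [-0.2, 0.5, -0.1]
finger_gap: 47.0
grip_force: 0.0
```

drive_tool:
  targets:
    - [[-0.03,0.006,0.005],[0,0,0.7],0.1]
    - [[-0.06,0.012,0.01],[0,0,1.4],0.1]
    - [[-0.09,0.018,0.015],[0,0,2.1],0.1]
    - [[-0.12,0.024,0.015],[0,0,2.8],0.1]
    - [[-0.1396,0.0281,0.015],[0,0,2.8],0.1]

```text
clock: 39.95
tool_pos: [510.4, 46.7, 127.9]
ee_rot: [0.0, 0.754, 0.657, 0.0]
wrist_force: [0.3, -0.1, 0.8]
finger_gap: 46.8
grip_force: 0.0
```

drive_tool:
  targets:
    - [[0,0,0],[0,0,0],0.1]
    - [[0,0,0],[0,0,0],0.1]

```text
clock: 40.2
tool_pos: [510.2, 48.4, 127.5]
ee_rot: [-0.0, 0.754, 0.657, 0.0]
wrist_force: [-1.1, -0.5, 0.0]
finger_gap: 46.7
grip_force: 0.0
```

```bash
python3 - <<'E'
from h import *
plan((*wld(-26.4,76),6,82.2))
E
```

```text
at 40.2 [510.2  48.4 127.5] gap 46.7 F [-1.1 -0.5  0. ]
0 [1.000e-04 7.000e-04 1.215e-01] [ 0.01 -0.04 -0.01]
```

drive_tool:
  targets:
    - [[0,0.0005,0.03],[0,0,0],0.1]
    - [[0,0.0005,0.06],[0,0,0],0.1]
    - [[0,0.0005,0.08],[0,0,0],0.1]
    - [[0,0.0005,0.095],[0,0,0],0.1]
    - [[0,0.0005,0.105],[0,0,0],0.1]

```text
clock: 40.83
tool_pos: [510.4, 48.5, 21.4]
ee_rot: [-0.0, 0.753, 0.658, -0.0]
wrist_force: [-0.3, 0.4, 0.4]
finger_gap: 47.0
grip_force: 0.0
```

drive_tool:
  targets:
    - [[0,0,0.007],[0,0,0],0.1]
    - [[0,0,0.013],[0,0,0],0.1]
    - [[0,0,0.016],[0,0,0],0.1]
    - [[0,0,0.0165],[0,0,0],0.1]
    - [[0,0,0.0165],[0,0,0],0.1]

```text
clock: 41.45
tool_pos: [510.8, 47.9, 5.7]
ee_rot: [-0.0, 0.754, 0.657, 0.0]
wrist_force: [-0.8, -0.1, 0.2]
finger_gap: 46.6
grip_force: 0.0
```

drive_tool:
  targets:
    - [[0,0,0],[0,0,0],-0.2]
    - [[0,0,0],[0,0,0],-0.8]
    - [[0,0,0],[0,0,0],-0.8]
    - [[0,0,0],[0,0,0],-0.8]
    - [[0,0,0],[0,0,0],-0.8]

```text
clock: 42.08
tool_pos: [510.6, 48.2, 5.9]
ee_rot: [-0.0, 0.753, 0.657, 0.0]
wrist_force: [-2.5, 1.1, 6.2]
finger_gap: 21.5
grip_force: 78.0
```

drive_tool:
  targets:
    - [[0,0,-0.01],[0,0,0],-0.8]
    - [[0,0,-0.035],[0,0,0],-0.8]
    - [[0,0,-0.065],[0,0,0],-0.8]
    - [[0,0,-0.1],[0,0,0],-0.8]
    - [[0,0,-0.125],[0,0,0],-0.8]

```text
clock: 42.7
tool_pos: [510.9, 47.8, 132.3]
ee_rot: [0.0, 0.754, 0.657, 0.0]
wrist_force: [0.4, -0.2, -2.4]
finger_gap: 20.8
grip_force: 80.5
```

```bash
python3 - <<'E'
from h import *
plan((470,190,130,85.5),(*tray(-25,8.5),130,88.9))
E
```

```text
at 42.7 [510.9  47.8 132.3] gap 20.8 F [ 0.4 -0.2 -2.4]
0 [ 0.1354 -0.0598  0.0022] [ 0.07 -0.01 -3.3 ]
1 [ 0.1463 -0.0527  0.    ] [ 0.   0.  -3.4]
```

drive_tool:
  targets:
    - [[0.03,-0.013,0.002],[0,0,-0.8],-0.8]
    - [[0.06,-0.026,0.002],[0,0,-1.6],-0.8]
    - [[0.09,-0.04,0.002],[0,0,-2.4],-0.8]
    - [[0.12,-0.053,0.002],[0,0,-3.3],-0.8]
    - [[0.1354,-0.0598,0.002],[0,0,-3.3],-0.8]

```text
clock: 43.32
tool_pos: [469.0, 191.3, 128.6]
ee_rot: [-0.0, 0.734, 0.679, -0.0]
wrist_force: [0.7, 0.2, -2.4]
finger_gap: 21.3
grip_force: 80.5
```

drive_tool:
  targets:
    - [[0.03,-0.011,0],[0,0,-0.8],-0.8]
    - [[0.06,-0.022,0],[0,0,-1.6],-0.8]
    - [[0.09,-0.032,0],[0,0,-2.4],-0.8]
    - [[0.12,-0.043,0],[0,0,-3.4],-0.8]
    - [[0.1463,-0.0527,0],[0,0,-3.4],-0.8]

```text
clock: 43.95
tool_pos: [428.5, 340.8, 128.6]
ee_rot: [-0.0, 0.714, 0.7, -0.0]
wrist_force: [0.3, 0.4, -2.2]
finger_gap: 21.4
grip_force: 80.5
```

drive_tool:
  targets:
    - [[0,0,0.01],[0,0,0],-0.8]
    - [[0,0,0.03],[0,0,0],-0.8]
    - [[0,0,0.05],[0,0,0],-0.8]
    - [[0,0,0.06],[0,0,0],-0.8]
    - [[0,0,0.065],[0,0,0],-0.8]

```text
clock: 44.58
tool_pos: [428.6, 339.4, 62.8]
ee_rot: [-0.0, 0.714, 0.7, -0.001]
wrist_force: [-1.1, 0.4, -2.4]
finger_gap: 21.1
grip_force: 80.5
```

```bash
python3 - <<'E'
from h import *
plan((*tray(-25,8.5),50,88.9))
o,R=st();print((o["tool_pos"][:2]-TC)@np.c_[DX,DY])
E
```

```text
at 44.575 [428.6 339.4  62.8] gap 21.1 F [-1.1  0.4 -2.4]
0 [0.0006 0.0004 0.0128] [-0.07  0.03 -0.04]
[-25.39685404   7.88121761]
```

drive_tool:
  targets:
    - [[0,0,0.004],[0,0,0],-0.8]
    - [[0,0,0.007],[0,0,0],-0.8]
    - [[0,0,0.01],[0,0,0],-0.8]
    - [[0,0,0.012],[0,0,0],-0.8]
    - [[0,0,0.013],[0,0,0],-0.8]

```text
clock: 45.2
tool_pos: [428.5, 340.2, 50.5]
ee_rot: [-0.0, 0.714, 0.7, 0.0]
wrist_force: [0.9, 0.6, -1.8]
finger_gap: 21.4
grip_force: 80.5
```

drive_tool:
  targets:
    - [[0,0,0],[0,0,0],-0.4]
    - [[0,0,0],[0,0,0],-0.3]
    - [[0,0,0],[0,0,0],-0.2]
    - [[0,0,0],[0,0,0],-0.2]

```text
clock: 45.7
tool_pos: [428.7, 340.3, 50.8]
ee_rot: [-0.0, 0.714, 0.7, 0.0]
wrist_force: [-1.5, -0.2, 0.5]
finger_gap: 34.2
grip_force: 0.0
```

drive_tool:
  targets:
    - [[0,0,-0.01],[0,0,0],-0.2]
    - [[0,0,-0.03],[0,0,0],-0.2]
    - [[0,0,-0.055],[0,0,0],-0.2]
    - [[0,0,-0.08],[0,0,0],-0.2]
    - [[0,0,-0.1],[0,0,0],-0.2]

```text
clock: 46.32
tool_pos: [429.1, 340.5, 152.6]
ee_rot: [-0.0, 0.714, 0.7, 0.001]
wrist_force: [0.3, 0.3, 0.0]
finger_gap: 34.2
grip_force: 0.0
```

```bash
python3 - <<'E'
from h import *
plan((440,190,145,85),(*wld(-83.2,76),130,82.2))
pins(snap("top","p6"))
E
```

```text
at 46.325 [429.1 340.5 152.6] gap 34.2 F [0.3 0.3 0. ]
0 [-0.1502  0.0138  0.0075] [ 0.07 -0.08  3.91]
1 [-0.132   0.0262  0.015 ] [0.  0.  2.8]
blob [453.4  48. ] [71.9 31.6] 82.8 blk [-83.2  67.8]
blob [563.9 106.8] [ 96.8 271.3] 59.7 blk [ 18.3 141. ]
```

drive_tool:
  targets:
    - [[-0.03,0.003,0.008],[0,0,1],0.1]
    - [[-0.06,0.006,0.008],[0,0,2],0.1]
    - [[-0.09,0.009,0.008],[0,0,3],0.1]
    - [[-0.12,0.012,0.008],[0,0,3.9],0.1]
    - [[-0.1502,0.0138,0.008],[0,0,3.9],0.1]

```text
clock: 47.0
tool_pos: [439.6, 188.8, 142.7]
ee_rot: [-0.0, 0.737, 0.676, 0.0]
wrist_force: [0.3, -0.5, -0.1]
finger_gap: 46.9
grip_force: 0.0
```

drive_tool:
  targets:
    - [[-0.03,0.006,0.005],[0,0,0.7],0.1]
    - [[-0.06,0.012,0.01],[0,0,1.4],0.1]
    - [[-0.09,0.018,0.015],[0,0,2.1],0.1]
    - [[-0.12,0.024,0.015],[0,0,2.8],0.1]
    - [[-0.132,0.0262,0.015],[0,0,2.8],0.1]

```text
clock: 47.62
tool_pos: [454.3, 54.7, 127.6]
ee_rot: [-0.0, 0.754, 0.657, 0.0]
wrist_force: [0.4, 0.2, 0.1]
finger_gap: 47.0
grip_force: 0.0
```

drive_tool:
  targets:
    - [[0,0,0],[0,0,0],0.1]
    - [[0,0,0],[0,0,0],0.1]

```text
clock: 47.88
tool_pos: [454.1, 56.7, 127.5]
ee_rot: [-0.0, 0.753, 0.658, 0.0]
wrist_force: [-0.4, -0.3, -0.3]
finger_gap: 46.9
grip_force: 0.0
```

```bash
python3 - <<'E'
from h import *
plan((*wld(-83,76),6,82.2))
E
```

```text
at 47.875 [454.1  56.7 127.5] gap 46.9 F [-0.4 -0.3 -0.3]
0 [-0.0005  0.0008  0.1215] [-0.02 -0.04  0.03]
```

drive_tool:
  targets:
    - [[-0.0005,0.0005,0.03],[0,0,0],0.1]
    - [[-0.0005,0.0005,0.06],[0,0,0],0.1]
    - [[-0.0005,0.0005,0.08],[0,0,0],0.1]
    - [[-0.0005,0.0005,0.095],[0,0,0],0.1]
    - [[-0.0005,0.0005,0.105],[0,0,0],0.1]

```text
clock: 48.5
tool_pos: [454.4, 56.0, 21.9]
ee_rot: [-0.0, 0.753, 0.658, -0.0]
wrist_force: [-0.2, -0.5, 0.1]
finger_gap: 47.1
grip_force: 0.0
```

drive_tool:
  targets:
    - [[0,0,0.007],[0,0,0],0.1]
    - [[0,0,0.013],[0,0,0],0.1]
    - [[0,0,0.016],[0,0,0],0.1]
    - [[0,0,0.0165],[0,0,0],0.1]
    - [[0,0,0.0165],[0,0,0],0.1]

```text
clock: 49.12
tool_pos: [454.8, 55.4, 6.2]
ee_rot: [-0.0, 0.754, 0.657, 0.0]
wrist_force: [-0.5, -0.0, 0.1]
finger_gap: 46.9
grip_force: 0.0
```

drive_tool:
  targets:
    - [[0,0,0],[0,0,0],-0.2]
    - [[0,0,0],[0,0,0],-0.8]
    - [[0,0,0],[0,0,0],-0.8]
    - [[0,0,0],[0,0,0],-0.8]
    - [[0,0,0],[0,0,0],-0.8]

```text
clock: 49.75
tool_pos: [454.9, 55.4, 6.5]
ee_rot: [-0.0, 0.753, 0.657, 0.0]
wrist_force: [-1.6, 0.2, 4.9]
finger_gap: 21.3
grip_force: 78.2
```

drive_tool:
  targets:
    - [[0,0,-0.01],[0,0,0],-0.8]
    - [[0,0,-0.035],[0,0,0],-0.8]
    - [[0,0,-0.065],[0,0,0],-0.8]
    - [[0,0,-0.1],[0,0,0],-0.8]
    - [[0,0,-0.125],[0,0,0],-0.8]

```text
clock: 50.38
tool_pos: [454.7, 55.4, 132.6]
ee_rot: [0.0, 0.754, 0.657, 0.0]
wrist_force: [-0.5, 0.2, -2.6]
finger_gap: 21.5
grip_force: 79.7
```

```bash
python3 - <<'E'
from h import *
plan((417,190,130,85.5),(*tray(-75,8.5),130,88.9))
E
```

```text
at 50.375 [454.7  55.4 132.6] gap 21.5 F [-0.5  0.2 -2.6]
0 [ 0.1283 -0.0556  0.0026] [ 0.05 -0.02 -3.3 ]
1 [ 0.1475 -0.0497  0.    ] [ 0.   0.  -3.4]
```

drive_tool:
  targets:
    - [[0.03,-0.013,0.002],[0,0,-0.8],-0.8]
    - [[0.06,-0.026,0.002],[0,0,-1.6],-0.8]
    - [[0.09,-0.039,0.002],[0,0,-2.4],-0.8]
    - [[0.115,-0.05,0.002],[0,0,-3.3],-0.8]
    - [[0.1283,-0.0556,0.002],[0,0,-3.3],-0.8]

```text
clock: 51.0
tool_pos: [416.1, 191.0, 129.0]
ee_rot: [-0.0, 0.734, 0.679, -0.0]
wrist_force: [-0.2, -0.3, -2.1]
finger_gap: 21.4
grip_force: 79.9
```

drive_tool:
  targets:
    - [[0.03,-0.01,0],[0,0,-0.8],-0.8]
    - [[0.06,-0.02,0],[0,0,-1.6],-0.8]
    - [[0.09,-0.03,0],[0,0,-2.4],-0.8]
    - [[0.12,-0.04,0],[0,0,-3.4],-0.8]
    - [[0.1475,-0.0497,0],[0,0,-3.4],-0.8]

```text
clock: 51.62
tool_pos: [378.7, 341.6, 129.0]
ee_rot: [-0.0, 0.714, 0.7, -0.0]
wrist_force: [0.1, -0.7, -2.1]
finger_gap: 21.0
grip_force: 79.9
```

drive_tool:
  targets:
    - [[0,0,0.01],[0,0,0],-0.8]
    - [[0,0,0.03],[0,0,0],-0.8]
    - [[0,0,0.05],[0,0,0],-0.8]
    - [[0,0,0.06],[0,0,0],-0.8]
    - [[0,0,0.065],[0,0,0],-0.8]

```text
clock: 52.25
tool_pos: [378.8, 340.2, 63.4]
ee_rot: [-0.0, 0.714, 0.7, -0.001]
wrist_force: [-0.0, 0.8, -2.3]
finger_gap: 21.3
grip_force: 79.9
```

```bash
python3 - <<'E'
from h import *
plan((*tray(-75,8.5),50,88.9))
o,R=st();print((o["tool_pos"][:2]-TC)@np.c_[DX,DY])
E
```

```text
at 52.25 [378.8 340.2  63.4] gap 21.3 F [-0.   0.8 -2.3]
0 [0.0007 0.0002 0.0134] [-0.07  0.03 -0.04]
[-75.14652431   7.79445565]
```

drive_tool:
  targets:
    - [[0,0,0.004],[0,0,0],-0.8]
    - [[0,0,0.007],[0,0,0],-0.8]
    - [[0,0,0.01],[0,0,0],-0.8]
    - [[0,0,0.012],[0,0,0],-0.8]
    - [[0,0,0.013],[0,0,0],-0.8]

```text
clock: 52.88
tool_pos: [378.8, 341.1, 51.0]
ee_rot: [-0.0, 0.714, 0.7, 0.0]
wrist_force: [-0.3, 0.5, -2.6]
finger_gap: 21.3
grip_force: 79.9
```

drive_tool:
  targets:
    - [[0,0,0],[0,0,0],-0.4]
    - [[0,0,0],[0,0,0],-0.3]
    - [[0,0,0],[0,0,0],-0.2]
    - [[0,0,0],[0,0,0],-0.2]

```text
clock: 53.38
tool_pos: [379.0, 341.1, 51.3]
ee_rot: [-0.0, 0.714, 0.7, 0.0]
wrist_force: [-0.7, -0.5, -0.1]
finger_gap: 34.4
grip_force: 0.0
```

drive_tool:
  targets:
    - [[0,0,-0.01],[0,0,0],-0.2]
    - [[0,0,-0.03],[0,0,0],-0.2]
    - [[0,0,-0.055],[0,0,0],-0.2]
    - [[0,0,-0.08],[0,0,0],-0.2]
    - [[0,0,-0.1],[0,0,0],-0.2]

```text
clock: 54.0
tool_pos: [379.3, 341.3, 153.1]
ee_rot: [-0.0, 0.714, 0.7, 0.001]
wrist_force: [-0.1, 0.6, 0.6]
finger_gap: 34.3
grip_force: 0.0
```

```bash
python3 - <<'E'
from h import *
plan((603.6,328,120,88.9))
E
```

```text
at 54.0 [379.3 341.3 153.1] gap 34.3 F [-0.1  0.6  0.6]
0 [-0.0091  0.2245  0.0333] [ 0.07 -0.08  0.01]
```

drive_tool:
  targets:
    - [[-0.002,0.045,0],[0,0,0],-1]
    - [[-0.004,0.09,0],[0,0,0],-1]
    - [[-0.006,0.135,0],[0,0,0],-1]
    - [[-0.008,0.18,0.01],[0,0,0],-1]
    - [[-0.0091,0.2245,0.033],[0,0,0],-1]

```text
clock: 54.62
tool_pos: [606.0, 328.0, 120.2]
ee_rot: [0.0, 0.714, 0.7, 0.002]
wrist_force: [0.7, 0.7, 0.2]
finger_gap: 0.1
grip_force: 0.0
```

drive_tool:
  targets:
    - [[0,0,0],[0,0,0],-1]
    - [[0,0,0],[0,0,0],-1]

```text
clock: 54.88
tool_pos: [602.8, 327.6, 118.2]
ee_rot: [-0.001, 0.714, 0.7, -0.0]
wrist_force: [-0.2, 0.0, -0.0]
finger_gap: -0.0
grip_force: 0.0
```

```bash
python3 - <<'E'
from h import *
plan((603.6,328,72,88.9))
t=snap("top");s=snap("scene");cv2.imwrite("pics/n.png",np.hstack([crop(t,80,190,100,140,4),crop(s,330,230,100,140,4)]))
hsv=cv2.cvtColor(t,cv2.COLOR_BGR2HSV)
m=np.zeros(t.shape[:2],bool);m[200:270,390:425]=((hsv[...,1]<70)&(hsv[...,2]>140))[200:270,390:425];print("rod",m.sum(),rect(m,47))
E
```

```text
at 54.875 [602.8 327.6 118.2] gap -0.0 F [-0.2  0.  -0. ]
0 [0.0004 0.0008 0.0462] [-0.06 -0.02 -0.01]
rod 204 (((557.102783203125, -345.5739440917969), (111.03611755371094, 13.123149871826172), 3.5388920307159424), array([[ 501.28555, -342.45178],
       [ 502.0956 , -355.54993],
       [ 612.92004, -348.6961 ],
       [ 612.11   , -335.59796]], dtype=float32))
```

View pics/n.png

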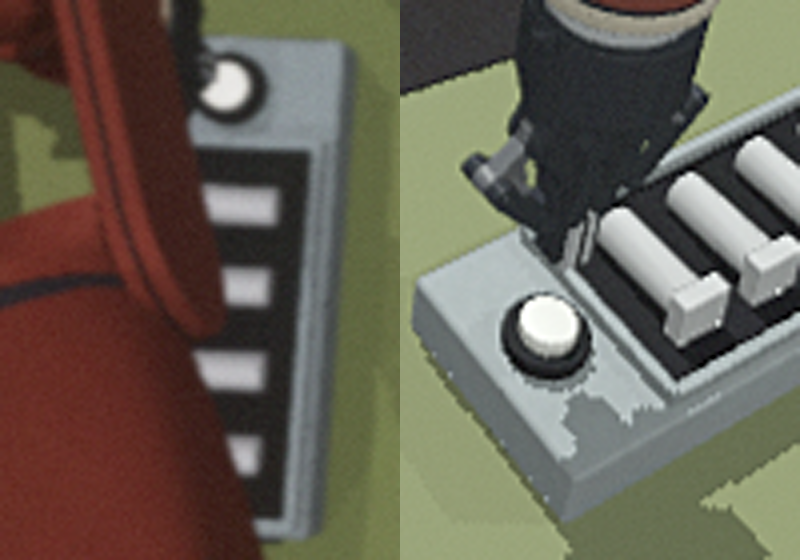

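drive_tool:
  targets:
    - [[0,0.001,0.015],[0,0,0],-1]
    - [[0,0.001,0.028],[0,0,0],-1]
    - [[0,0.001,0.038],[0,0,0],-1]
    - [[0,0.001,0.044],[0,0,0],-1]
    - [[0,0.001,0.046],[0,0,0],-1]

```text
clock: 55.6
tool_pos: [603.8, 327.5, 71.2]
ee_rot: [-0.0, 0.714, 0.7, -0.0]
wrist_force: [-0.6, 0.4, 0.5]
finger_gap: 0.2
grip_force: 0.0
```

drive_tool:
  targets:
    - [[0,0,0.001],[0,0,0],-1]
    - [[0,0,0.002],[0,0,0],-1]
    - [[0,0,0.003],[0,0,0],-1]
    - [[0,0,0.004],[0,0,0],-1]
    - [[0,0,0.005],[0,0,0],-1]

```text
clock: 56.22
tool_pos: [604.2, 327.6, 67.1]
ee_rot: [-0.0, 0.714, 0.7, 0.0]
wrist_force: [0.3, 0.2, 1.1]
finger_gap: -0.0
grip_force: 0.7
```

drive_tool:
  targets:
    - [[0,0,0.001],[0,0,0],-1]
    - [[0,0,0.002],[0,0,0],-1]
    - [[0,0,0.003],[0,0,0],-1]
    - [[0,0,0.003],[0,0,0],-1]

```text
clock: 56.72
tool_pos: [604.2, 327.6, 64.2]
ee_rot: [-0.0, 0.714, 0.7, 0.0]
wrist_force: [-2.1, -0.7, 3.5]
finger_gap: 0.0
grip_force: 1.5
```

drive_tool:
  targets:
    - [[0,0,0.001],[0,0,0],-1]
    - [[0,0,0.002],[0,0,0],-1]
    - [[0,0,0.003],[0,0,0],-1]
    - [[0,0,0.004],[0,0,0],-1]
    - [[0,0,0.005],[0,0,0],-1]

```text
clock: 57.35
tool_pos: [604.4, 327.7, 60.9]
ee_rot: [-0.0, 0.714, 0.7, 0.0]
wrist_force: [-7.0, -3.4, 17.2]
finger_gap: 0.0
grip_force: 8.5
```

drive_tool:
  targets:
    - [[0,0,0],[0,0,0],-1]
    - [[0,0,0],[0,0,0],-1]
    - [[0,0,0],[0,0,0],-1]

```text
clock: 57.72
tool_pos: [604.3, 327.7, 60.9]
ee_rot: [-0.0, 0.714, 0.7, 0.0]
wrist_force: [-5.8, -3.7, 13.0]
finger_gap: -0.1
grip_force: 6.7
```

Bottomed out at 13 N; release and retreat clear.

drive_tool:
  targets:
    - [[0,0,-0.005],[0,0,0],-1]
    - [[0,0,-0.015],[0,0,0],-1]
    - [[0,0,-0.05],[0,0,0],-1]
    - [[0,0,-0.1],[0,0,0],-1]
    - [[0,0,-0.14],[0,0,0],-1]

```text
clock: 58.35
tool_pos: [604.4, 327.7, 200.9]
ee_rot: [-0.0, 0.714, 0.7, 0.001]
wrist_force: [0.3, -0.0, 0.7]
finger_gap: 0.2
grip_force: 0.0
```

drive_tool:
  targets:
    - [[-0.05,0,0],[0,0,0],-1]
    - [[-0.1,0,0],[0,0,0],-1]
    - [[-0.15,0,0],[0,0,0],-1]
    - [[-0.18,0,0],[0,0,0],-1]
    - [[-0.18,0,0],[0,0,0],-1]

```text
clock: 58.98
tool_pos: [600.8, 145.4, 198.8]
ee_rot: [-0.0, 0.715, 0.699, -0.0]
wrist_force: [0.1, -0.2, -0.2]
finger_gap: 0.1
grip_force: 0.0
```

```bash
python3 - <<'E'
from h import *
t=snap("top","z");o,R=st();print(o["clock"],o["tool_pos"])
hsv=cv2.cvtColor(t,cv2.COLOR_BGR2HSV)
def win(m,x0,y0,x1,y1):
    k=np.zeros_like(m);k[y0:y1,x0:x1]=m[y0:y1,x0:x1];return k
m=win((hsv[...,1]<70)&(hsv[...,2]>140),390,200,425,270);r=rect(m,47);print("rod",m.sum(),r[0])
m=win((hsv[...,1]<70)&(hsv[...,2]<140),395,250,420,292);print("handle",m.sum(),rect(m,56)[0])
m=win(hsv[...,2]>130,108,228,162,320)
cs,_=cv2.findContours(m.astype(np.uint8),0,2)
for c in cs:
    if cv2.contourArea(c)>30:
        q=cv2.minAreaRect(np.array([ray("top",u,v,65)[:2] for u,v in c[:,0]],np.float32));print("pin",(np.array(q[0])-TC)@np.c_[DX,DY],q[1])
m=win((hsv[...,2]>170)&(hsv[...,1]<40),128,204,146,220);print("button px",np.argwhere(m).mean(0)[::-1])
a=cv2.imread("pics/top0.png");d=cv2.absdiff(a,t).max(2)
for n,(x,y,w,h) in dict(pot=(160,155,35,35),spray=(225,125,30,42),oil=(330,135,30,35)).items():print(n,np.median(d[y:y+h,x:x+w]),np.percentile(d[y:y+h,x:x+w],97))
E
```

```text
59.025 [600.81127734 146.82947355 198.89820985]
rod 222 ((558.3690185546875, -345.9020080566406), (113.4231948852539, 13.178183555603027), 3.059718608856201)
handle 332 ((465.8398742675781, -348.6065368652344), (72.017333984375, 29.248703002929688), 4.443448543548584)
pin [ 67.90856701 -61.01887714] (5.2423906326293945, 73.69302368164062)
button px [nan nan]
pot 70.0 124.27999999999997
spray 7.0 14.0
oil 7.0 14.0<stdin>:13: RuntimeWarning: Mean of empty slice.
  ret = um.true_divide(
```

drive_tool:
  targets:
    - [[-0.06,-0.02,-0.02],[0,0,0],-1]
    - [[-0.12,-0.04,-0.02],[0,0,0],-1]
    - [[-0.18,-0.06,-0.02],[0,0,0],-1]
    - [[-0.24,-0.08,-0.02],[0,0,0],-1]
    - [[-0.24,-0.08,-0.02],[0,0,0],-1]

```text
clock: 59.65
tool_pos: [515.6, -93.0, 219.0]
ee_rot: [-0.0, 0.715, 0.699, -0.0]
wrist_force: [0.2, 0.9, -0.3]
finger_gap: 0.4
grip_force: 0.0
```

```bash
python3 - <<'E'
from h import *
t=snap("top","z2");o,R=st();print(o["clock"],o["tool_pos"])
hsv=cv2.cvtColor(t,cv2.COLOR_BGR2HSV)
def win(m,x0,y0,x1,y1):
    k=np.zeros_like(m);k[y0:y1,x0:x1]=m[y0:y1,x0:x1];return k
m=win(hsv[...,2]>130,113,228,158,318)
cs,_=cv2.findContours(m.astype(np.uint8),0,2)
for c in cs:
    if cv2.contourArea(c)>30:
        q=cv2.minAreaRect(np.array([ray("top",u,v,65)[:2] for u,v in c[:,0]],np.float32));print("pin",(np.array(q[0])-TC)@np.c_[DX,DY],q[1])
m=win((hsv[...,2]>170)&(hsv[...,1]<40),128,204,146,220);print("button px",np.argwhere(m).mean(0)[::-1])
a=cv2.imread("pics/top0.png");d=cv2.absdiff(a,t).max(2)
for n,(x,y,w,h) in dict(pot=(160,155,35,35),spray=(225,125,30,42),oil=(330,135,30,35)).items():print(n,np.median(d[y:y+h,x:x+w]),np.percentile(d[y:y+h,x:x+w],97))
E
```

```text
59.7 [515.99895278 -91.98792236 219.0120968 ]
pin [-73.98540497  19.66795851] (26.0292911529541, 33.987789154052734)
pin [-23.76366351  15.26144668] (26.363462448120117, 46.37114715576172)
pin [28.46656588  7.17699726] (29.140399932861328, 65.31548309326172)
pin [78.85601195  0.70518081] (29.720531463623047, 73.50830841064453)
button px [135.66981132 210.91509434]
pot 10.0 16.0
spray 10.0 15.0
oil 7.0 13.529999999999973
```

```bash
python3 -c "
from plant import robot
print(robot.sign_off())"
```

```text
the job is handed in; nothing more can be done
None
```

The job is done and handed in at about 60 s: all four pins are driven out and lying flat, side by side, in the demagnetiser tray, the drift is back in its cradle, and the button was pressed fully down and came back up; oil bottle, spray can and cup are where they were.

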